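Reset the tripped breaker and set the power box's stiff cover to its vent pointer

TASK

The grey bench power box has overheated and its breaker has tripped. Fold the stiff yellow cover back far enough to get at the breaker, push the black lever fully to off (towards the socket side of the box) and then throw it fully on, towards the hinge. Then fold the cover so that, let go, it stands by itself in line with the red pointer at its hinge, so that the box can cool (it springs back when you let go of it, so check it); leave the pointer, the brown dropper bottle and the loupe where they are.

Things in the scene. Friction and masses are not known exactly. Their poses are not given: they have to be found in the camera images.
- power_box: grey power box fixed to the table, 150 (x) x 200 (y) x 45 mm high; origin centre of underside, z up. Its -x side (two black sockets) looks to the robot; cover hinge on the +x side. On top, centred at x = -35 mm, a white breaker body 60 x 54 mm, top at z = 57 mm, holds the lever. Hinge brackets at y = +-102 mm reach z = 116 mm.
- cover: yellow steel cover, 184 mm wide (y), 3 mm thick, 11 mm side flanges. Origin: middle of the hinge axis (box's y axis at x = 65, z = 105 mm in the box's frame); it runs 133 mm along its own -x. Opening angle 0: level, axes as the box's; it opens about +y (free edge up, then to the box's +x) to 1.95 rad; starts at 0 to 0.35. 0.25 to 0.6 kg. Its pose shows the true angle.
- cover_tab (a point): black grip tab on the cover's free edge, its centre: bar 24 mm long along y (grip it over its ends), 18 mm diameter, 162 mm from the hinge axis, 29 mm beyond the edge; axes as the cover's. Stiff: 4 to 9 N here folds it. Dry hinge friction holds the cover, but it is springy: let go, it comes back 0.15 to 0.45 rad against the way it was folded, least when lowered; this varies.
- pointer_tip (a point): free end of the red pointer, an arm 75 mm long, 8 mm wide, 3 mm thick that turns on the hinge axis, outside the bracket at y = +110 mm of the box's frame; axes as the pointer's: it runs along its own -x from the hinge axis. It is clamped and shows where the cover shall stand.
- pointer (a joint): angle of the red pointer, rad, counted as the cover's opening angle: 0 level towards the front, pi/2 straight up; 0.75 to 1.15 here
- lever (a joint): angle of the breaker lever, rad, about the box's +y at x = -35, y = 0, z = 50 mm of the box: 0 upright; tripped near 0; -0.6 stop at off (leans to box -x, green mark); +0.6 stop at on (leans to +x, red mark). Stays where left; takes 3 to 6 N. While tripped it is barred beyond about +0.16 until it has been pushed fully off.
- lever_tip (a point): middle of the top end of the black lever, 44 mm from its pivot; the lever is 9 mm thick (x) and 26 mm wide (y)
- dropper_bottle: bystander: brown glass bottle with black cap, 34 x 34 x 70 mm, origin under its centre
- loupe: bystander: black eye loupe, 34 x 34 x 26 mm, origin under its centre

How it is judged (in metres and radians):
On the way, in this order (a step that is already met when the one before it is completed fails the run):
1. the tripped lever is pushed fully off (value of joint lever below -0.5 rad), for 0.1 s.
2. the lever is thrown fully on (value of joint lever above 0.48 rad), for 0.1 s.
At the end, for the whole second after the job is handed in: the lever is on (beyond +0.48 rad) and the cover, let go and at rest, stands in line with the red pointer within 0.07 rad (value of joint lever above 0.48 rad and angle between the x axis of cover and the x axis of pointer_tip, either way round below 0.07 rad and angular speed of cover below 0.05 rad/s); the robot touches nothing.
It fails at once if the red pointer is shifted (its tip by more than 6 mm) (distance of pointer_tip from where it was at the start of the episode above 0.006 m).
It fails at once if the dropper bottle is moved more than 25 mm (distance of dropper_bottle from where it was at the start of the episode above 0.025 m).
It fails at once if the loupe is moved more than 25 mm (distance of loupe from where it was at the start of the episode above 0.025 m).
It also fails if it takes over 72 s, if anything falls off the work surface, if the arm or the gripper's body presses on something with over 40 N, if the wrist force passes 120 N, or if a joint passes its speed limit or range.

ROBOT

A 6-joint arm with a two-finger parallel gripper is mounted at the origin on a cart in front of the work surface, level with it; the furniture and walls round the work are solid. World frame = base frame: x ahead of the robot, y to its left, z up, the work surface at z = 0. Lengths are in m, angles in degrees, forces in N, time in s.
With the tool pointing down it reaches from about 0.3 to 0.775 m from the base axis. Payload 14.6 kg.
Tool frame: the origin (TCP) lies at the very end of the fingers, on their centre line; the grasp point (between the pads) lies 19 mm behind it; z points along the fingers, y is the line along which they close (so a half turn about z gives the same grasp; the last joint's range is limited). The gripper opens to 94 mm and grips with 3 to 60 N. Pads are 16 mm wide; open, the fingers measure 119 mm over their backs; the gripper's body (75 mm by 177 mm) begins 78 mm behind the grasp point.
Start: joints at [67.632, 17.183, 87.147, -0, 75.671, -3.816], TCP at [0.175, 0.521, 0.169] pointing down, gripper open.
Joint ranges: [-173.82, 173.82], [-45.26, 126.66], [13.44, 144.39], [-59.66, 239.66], [0, 175.72], [-146.38, 146.38]. Speed limits (degrees/s): [127.2, 127.2, 147.25, 180, 180, 180].

INTERFACE

Orientations are given as [roll, pitch, yaw] about the fixed x, y, z axes, in that order (R = Rz(yaw) Ry(pitch) Rx(roll)).
In Python, from workcell import * gives the robot as it stands.
- The arm moves only by the tool carry_out, never from a script. Its argument "series" is a list of rows, each an object with "jaw": the opening, from 0 (shut) to 1 (fully open); "translation": the shift along the tool's x, y, z normalised to -1 to 1, where 1 is 50 cm, a list of three; "delta_rot": the turn, a rotation vector about the tool's x, y, z normalised to -1 to 1, where 1 is 30 degrees, a list of three. A call has 1 to 20 rows; each row is the pose to reach, as a shift and turn from the pose commanded when the call began, along the tool's axes at that moment; what a row does not reach only later rows make up. A row lasts 1/10 s, in which the tool goes at most 50 mm and 8.59 degrees, less where a joint would pass 70% of its speed; a pose out of reach is approached as far as the arm can. A call with a number of a shift or a turn outside -1 to 1 is refused whole. A call with a gripper value outside its range is refused whole. The fingers move at their own pace and stop on an object; the grip force is fixed at half the most. Time passes only in rows, so rows that repeat a pose let the fingers close. It gives the time, the measured TCP pose, the force, the opening and the grip force at its end, in the units of the state.
- get_obs(): the state, without advancing time (a new reading comes with each control period).
- get_image(name): name is "scene" or "side" or "wrist"; returns (picture, depth): 400x640x3 uint8, red, green, blue; 400x640 float32, m along the optical axis (not along the pixel's ray), 0 where there is no reading.
- camera_model(name): a dict with "vertical_fov" (degrees; the focal length in pixels is half the picture's height over the tangent of half this angle, whatever the lens; pixels are square), "cx", "cy" (the principal point, pixels), "world_from_camera" (4x4, takes a point from camera to world coordinates); the wrist camera has in their place "hand_eye" (4x4, takes a point from camera to tool coordinates, whose origin is the TCP and whose axes are the flange's). Camera axes: x right, y up, looking along -z (the intrinsics and any distortion apply to the point x, -y, -z); pixel columns grow to the right and rows downward; lengths in m; the calibration is good to about 2 mm. A picture is of the moment at which its call begins: read the wrist's pose just before it. camera_model takes no time and is no camera call.
- sign_off(): hands the job in; it is judged then, once.
The state is a dict: "time_s": time; "joint_pos": joint angles; "dq": joint speeds; "effort": joint torques, N m; "tool_pos": TCP position; "ee_rot": TCP orientation; "force": force on the tool from outside, world axes, zero at the start; "moment": the same for the moment, N m; "finger_gap": finger opening in m; "grasp_force": force on a finger pad.
Only numpy, scipy, OpenCV 4.12 (cv2) and the standard library are available. Lean on these libraries where they do the work, as an engineer would, in place of code of your own. Each camera call takes 0.05 s, during which the arm holds its last target. There are 200 camera calls.

## Working session

There is one attempt and no reset: what is moved stays moved. The work goes in short steps, Python scripts to look and compute and a tool call to move; the robot and the scene stay as the last step left them, time stands still between calls to the robot, and variables do not carry over. Pictures are saved under pics/ and viewed, at most 10 in all, crops included, and the job is handed in when it is done.

Besides the shell and the picture viewer there is one more tool, called after "Call:" as name(argument=value, ...) on one line, values as JSON. carry_out: Moves the arm, as the interface text tells. Its arguments: {"type":"object","properties":{"series":{"type":"array","items":{"type":"object","properties":{"jaw":{"type":"number"},"translation":{"type":"array","items":{"type":"number"}},"delta_rot":{"type":"array","items":{"type":"number"}}}}}},"required":["series"]}

```bash
ls; mkdir -p pics; python3 - <<'E'
from workcell import *
import cv2,numpy as np
o=get_obs();print(o)
for n in("scene","side"):
    im,d=get_image(n);cv2.imwrite(f"pics/{n}0.png",im[:,:,::-1]);np.savez(f"{n}0.npz",im=im,d=d);print(n,camera_model(n),(d>0).mean())
E
```

```text
pics
{'time_s': 0.0, 'joint_pos': array([ 6.76328425e+01,  1.72136297e+01,  8.71793144e+01,  4.36567030e-04,
        7.56688393e+01, -3.81751942e+00]), 'dq': array([-0.08566848, -0.04972455,  0.02374429,  0.00353173,  0.03612242,
        0.04269812]), 'effort': array([ 1.69589268e-03, -5.31794500e+01, -3.52741814e+01,  7.09352433e-02,
        2.43516272e-02, -1.14647382e-04]), 'tool_pos': array([0.17487496, 0.52115471, 0.16801276]), 'ee_rot': array([-1.79938382e+02, -4.53540091e-03,  1.61450251e+02]), 'force': array([-0.97251968,  0.00322766,  0.02661335]), 'moment': array([-0.00376961,  0.01816991, -0.00156581]), 'grasp_force': 0.0, 'finger_gap': 0.09403998439928671}
scene {'vertical_fov': 48.325796353730254, 'cx': 312.02549647327095, 'cy': 201.75104378916114, 'world_from_camera': array([[ 0.89878141,  0.33015331, -0.28842809,  0.22919085],
       [-0.4383469 ,  0.66683677, -0.60264477, -0.48047935],
       [-0.00663071,  0.66807747,  0.74406218,  0.86858454],
       [ 0.        ,  0.        ,  0.        ,  1.        ]])} 0.996015625
side {'vertical_fov': 44.169105789918504, 'cx': 322.2863177287355, 'cy': 198.0650494141372, 'world_from_camera': array([[-0.94752049,  0.18131032, -0.26330872,  0.28915912],
       [-0.31919449, -0.58260167,  0.7474558 ,  0.90231222],
       [-0.01788266,  0.79227638,  0.60990028,  0.71065116],
       [ 0.        ,  0.        ,  0.        ,  1.        ]])} 0.957015625
```

View pics/scene0.png

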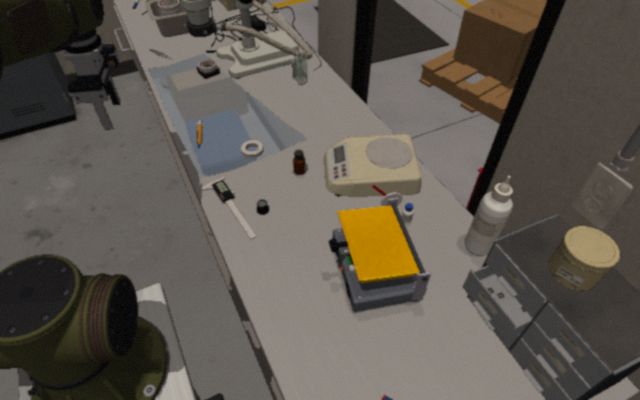

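View pics/side0.png

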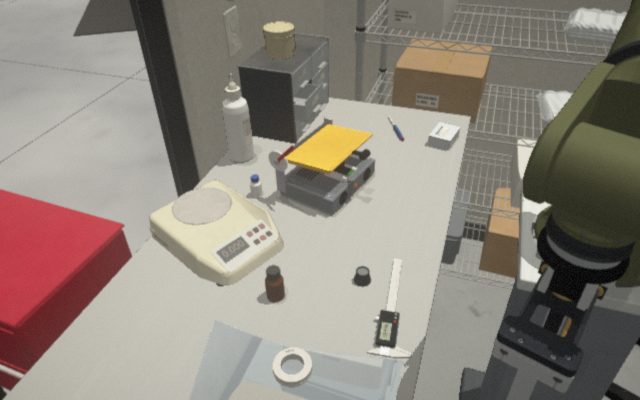

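The scene view shows the yellow cover at about (378,242) over the grey box, the black tab at (337,240) and the red pointer at (380,190). The bottle is at (299,162) and the loupe at (262,206). In the side view the cover is at (330,147) and the pointer at (285,155).

```bash
cat > h.py <<'E'
import numpy as np, cv2
from workcell import *
def cloud(n,im,d,T=None):
    m=camera_model(n);f=200/np.tan(np.radians(m["vertical_fov"]/2))
    v,u=np.mgrid[0:400,0:640]
    P=np.stack([(u-m["cx"])*d/f,-(v-m["cy"])*d/f,-d],-1)
    T=m["world_from_camera"] if T is None else T
    W=P@T[:3,:3].T+T[:3,3]; W[d<=0]=np.nan
    return W
def masks(im):
    h=cv2.cvtColor(im,cv2.COLOR_RGB2HSV).astype(int);H,S,V=h[...,0],h[...,1],h[...,2]
    return dict(yellow=(H>15)&(H<32)&(S>150)&(V>90),red=((H<8)|(H>172))&(S>120)&(V>60),dark=(V<60))
E
cat > m1.py <<'E'
from h import *
np.set_printoptions(precision=4,suppress=True)
for n in("scene","side"):
    z=np.load(f"{n}0.npz");W=cloud(n,z["im"],z["d"]);M=masks(z["im"])
    roi=(W[...,0]>.3)&(W[...,0]<.95)&(abs(W[...,1])<.6)&(W[...,2]>-.02)&(W[...,2]<.3)
    y=W[M["yellow"]&roi&(W[...,2]>.08)];c=y.mean(0);U,s,Vt=np.linalg.svd(y-c,full_matrices=False)
    nrm=Vt[2]*np.sign(Vt[2,2]);print(n,"yellow",len(y),c,"normal",nrm,"tilt",np.arccos(nrm[2]),"rms",s[2]/len(y)**.5)
    e=cv2.erode((M["yellow"]&roi).astype(np.uint8),np.ones((3,3)));
    r=cv2.minAreaRect((y[:,:2]*1000).astype(np.float32));print(" rect",r,cv2.boxPoints(r))
    rr=M["red"]&roi&(W[...,2]>.06);p=W[rr];print(" red",len(p));
    k,l,st,ce=cv2.connectedComponentsWithStats(rr.astype(np.uint8))
    for i in range(1,k):
        if st[i,4]>8: q=W[l==i];print("  ",st[i],ce[i],np.median(q,0),q.min(0),q.max(0))
    # box extent by height
    b=W[roi&(W[...,2]>.02)&(W[...,2]<.05)&(abs(W[...,0]-c[0])<.2)&(abs(W[...,1]-c[1])<.2)]
    print(" box pts",b.min(0),b.max(0)); r=cv2.minAreaRect((b[:,:2]*1000).astype(np.float32));print(r)
    t=W[roi&(abs(W[...,2])<.01)];print(" table z",np.median(t[:,2]))
E
python3 m1.py
```

```text
scene yellow 4222 [ 0.5932 -0.0339  0.1143] normal [ 0.0778 -0.0232  0.9967] tilt 0.08132367401819365 rms 0.001531486218479386
 rect ((596.9642944335938, -22.978782653808594), (192.2908935546875, 130.30833435058594), 75.58869171142578) [[ 509.9315  -99.8833]
 [ 636.1395 -132.3146]
 [ 683.9971   53.9257]
 [ 557.7891   86.357 ]]
 red 48
   [372 184  14  11  48] [378.3958 189.4167] [0.6569 0.0711 0.1474] [0.6423 0.0663 0.128 ] [0.675  0.0784 0.1676]
 box pts [ 0.5034 -0.2314  0.02  ] [0.7923 0.1661 0.05  ]
((642.8858032226562, -20.79327392578125), (386.4630126953125, 249.7626953125), 80.88480377197266)
 table z 0.0017191186232976552
side yellow 2185 [ 0.5967 -0.0145  0.1124] normal [ 0.081  -0.0187  0.9965] tilt 0.0832678722768598 rms 0.0012161298728711359
 rect ((596.3302001953125, -24.40460205078125), (191.4097900390625, 130.87452697753906), 75.65547943115234) [[ 509.222  -100.9136]
 [ 636.0163 -133.338 ]
 [ 683.4384   52.1043]
 [ 556.6441   84.5287]]
 red 46
   [278 146  16  15  46] [285.3696 153.0217] [0.6626 0.0745 0.1397] [0.6424 0.0665 0.1119] [0.6858 0.0815 0.1622]
 box pts [ 0.5029 -0.2133  0.02  ] [0.7961 0.0917 0.05  ]
((653.224853515625, -60.88578796386719), (295.4870910644531, 296.84033203125), 87.15918731689453)
 table z -6.312978603995045e-05
```

```bash
cat >> h.py <<'E'
from scipy.spatial.transform import Rotation as Ro
def rel(targets):
    """targets: list of (xyz, [r,p,y]) world -> print normalised rows from current measured pose"""
    o=get_obs();R0=Ro.from_euler("xyz",o["ee_rot"],degrees=True);p0=o["tool_pos"]
    print("t",round(o["time_s"],2),"at",np.round(p0,4),np.round(o["ee_rot"],2),"F",np.round(o["force"],1))
    for p,e in targets:
        t=R0.inv().apply(np.array(p)-p0)/.5;r=(R0.inv()*Ro.from_euler("xyz",e,degrees=True)).as_rotvec(degrees=True)/30
        print(np.round(t,4).tolist(),np.round(r,3).tolist())
E
python3 - <<'E'
from h import *
rel([((.3,.35,.30),(180,0,165.6)),((.48,.01,.29),(180,0,165.6))])
print(camera_model("wrist"))
for n in("scene",):
    z=np.load(f"{n}0.npz");W=cloud(n,z["im"],z["d"])
    print(W[162,299],W[206,262])
E
```

```text
t 0.1 at [0.1749 0.5212 0.1681] [-179.94   -0.    161.45] F [-0.5 -0.  -0.5]
[-0.3461, -0.2452, -0.2637] [-0.002, -0.0, -0.138]
[-0.9037, -0.7753, -0.2432] [-0.002, -0.0, -0.138]
{'vertical_fov': 61.34536869636851, 'cx': 325.24731086989135, 'cy': 196.58338142975595, 'hand_eye': array([[-9.91251262e-04,  9.71964624e-01,  2.35125047e-01,
         6.84044998e-02],
       [ 9.99999354e-01,  1.09412940e-03, -3.07089582e-04,
        -2.68425653e-04],
       [-5.55737437e-04,  2.35124590e-01, -9.71965081e-01,
        -2.16112578e-01],
       [ 0.00000000e+00,  0.00000000e+00,  0.00000000e+00,
         1.00000000e+00]])}
[0.57908527 0.32934074 0.047507  ] [0.43668581 0.2457527  0.02510893]
```

Call:
carry_out(series=[{"jaw": 1,"translation": [-0.346,-0.245,-0.264],"delta_rot": [0,0,-0.138]},{"jaw": 1,"translation": [-0.346,-0.245,-0.264],"delta_rot": [0,0,-0.138]},{"jaw": 1,"translation": [-0.346,-0.245,-0.264],"delta_rot": [0,0,-0.138]},{"jaw": 1,"translation": [-0.346,-0.245,-0.264],"delta_rot": [0,0,-0.138]},{"jaw": 1,"translation": [-0.904,-0.775,-0.243],"delta_rot": [0,0,-0.138]},{"jaw": 1,"translation": [-0.904,-0.775,-0.243],"delta_rot": [0,0,-0.138]},{"jaw": 1,"translation": [-0.904,-0.775,-0.243],"delta_rot": [0,0,-0.138]},{"jaw": 0.6,"translation": [-0.904,-0.775,-0.243],"delta_rot": [0,0,-0.138]},{"jaw": 0.6,"translation": [-0.904,-0.775,-0.243],"delta_rot": [0,0,-0.138]},{"jaw": 0.6,"translation": [-0.904,-0.775,-0.243],"delta_rot": [0,0,-0.138]},{"jaw": 0.6,"translation": [-0.904,-0.775,-0.243],"delta_rot": [0,0,-0.138]},{"jaw": 0.6,"translation": [-0.904,-0.775,-0.243],"delta_rot": [0,0,-0.138]},{"jaw": 0.6,"translation": [-0.904,-0.775,-0.243],"delta_rot": [0,0,-0.138]},{"jaw": 0.6,"translation": [-0.904,-0.775,-0.243],"delta_rot": [0,0,-0.138]},{"jaw": 0.6,"translation": [-0.904,-0.775,-0.243],"delta_rot": [0,0,-0.138]},{"jaw": 0.6,"translation": [-0.904,-0.775,-0.243],"delta_rot": [0,0,-0.138]},{"jaw": 0.6,"translation": [-0.904,-0.775,-0.243],"delta_rot": [0,0,-0.138]}])

```text
time_s: 1.8
tool_pos: [0.4799, 0.0112, 0.2902]
ee_rot: [180.0, 0.0, 165.7]
force: [1.0, 0.4, -0.1]
finger_gap: 0.0564
grasp_force: 0.0
```

```bash
cat >> h.py <<'E'
def wrist(name=None):
    o=get_obs();im,d=get_image("wrist");T=np.eye(4);T[:3,:3]=Ro.from_euler("xyz",o["ee_rot"],degrees=True).as_matrix();T[:3,3]=o["tool_pos"]
    if name: cv2.imwrite(f"pics/{name}.png",im[:,:,::-1])
    return im,d,cloud("wrist",im,d,T@camera_model("wrist")["hand_eye"])
E
python3 - <<'E'
from h import *
np.set_printoptions(precision=4,suppress=True)
rel([])
im,d,W=wrist("w1");np.savez("w1.npz",im=im,d=d,W=W);M=masks(im)
for k in("yellow","red"):
    q=W[M[k]&(W[...,2]>.08)]; print(k,len(q),np.nanmean(q,0))
    if k=="yellow":
        r=cv2.minAreaRect((q[:,:2]*1000).astype(np.float32));print(r,cv2.boxPoints(r))
E
```

```text
t 1.8 at [0.4799 0.0112 0.2902] [179.99   0.02 165.67] F [ 1.   0.4 -0.1]
yellow 8173 [ 0.5848 -0.0165  0.1137]
((552.9129638671875, -13.891456604003906), (181.36328125, 168.57083129882812), 75.31137084960938) [[ 448.3884  -80.2375]
 [ 611.45   -122.9814]
 [ 657.4376   52.4546]
 [ 494.3759   95.1984]]
red 0 [nan nan nan]<stdin>:6: RuntimeWarning: Mean of empty slice
```

View pics/w1.png

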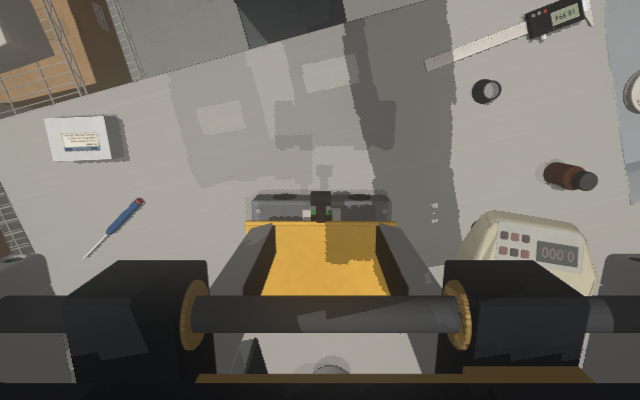

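The wrist view shows the black tab at (320,206), in front of the cover's free edge at row 222. The bottle (570,178) and loupe (487,90) are well clear to the right.

```bash
python3 - <<'E'
from h import *
np.set_printoptions(precision=4,suppress=True,linewidth=150)
z=np.load("w1.npz");W=z["W"];im=z["im"];V=im.max(-1)
a=W[185:225,300:345]
sel=(a[...,2]>.1)&(V[185:225,300:345]<60)
q=a[sel];print("tab",len(q),np.median(q,0),q.min(0),q.max(0))
ex=np.array([.968,-.249,0]);ey=np.array([.249,.968,0])
v=q-[.661,-.040,.105];print("box dx",np.percentile(v@ex,[2,50,98]),"dy",np.percentile(v@ey,[2,50,98]),"z",np.percentile(q[:,2],[2,50,98]))
# yellow edge corners
y=W[(masks(im)["yellow"])&(W[...,2]>.09)&(W[...,2]<.14)&(np.arange(400)[:,None]<290)]-[.661,-.040,.105]
print("yellow dx",np.percentile(y@ex,[.5,50,99]),"dy",np.percentile(y@ey,[.5,50,99.5]))
for n in("scene","side"):
    s=np.load(f"{n}0.npz");X=cloud(n,s["im"],s["d"]);M=masks(s["im"])
    p=X[M["red"]&(X[...,2]>.1)&(X[...,2]<.18)&(X[...,0]>.6)&(X[...,0]<.72)&(abs(X[...,1]-.07)<.03)]-[.661,-.040,.105]
    u,w=p@ex,p[:,2];c=np.polyfit(w,u,1);print(n,"ptr y",np.median(p@ey),"angle from base",np.median(np.arctan2(w,-u)[np.hypot(u,w)>.04]),"line",np.arctan2(1,-c[0]),"tip r",np.hypot(u,w).max())
    y=X[M["yellow"]&(X[...,2]>.08)&(X[...,2]<.14)&(X[...,0]<.75)&(X[...,0]>.4)&(abs(X[...,1])<.2)]-[.661,-.040,.105]
    print(" yellow dx",np.percentile(y@ex,[.5,99.5]),"dy",np.percentile(y@ey,[.5,99.5]))
E
```

```text
tab 398 [ 0.5077 -0.0032  0.1239] [ 0.4944 -0.0133  0.117 ] [0.5335 0.011  0.1285]
box dx [-0.1688 -0.1581 -0.1333] dy [-0.0121 -0.0007  0.0089] z [0.1177 0.1239 0.1277]
yellow dx [-0.1312 -0.0835 -0.0373] dy [-0.0862  0.0041  0.0815]
scene ptr y 0.10671789310890323 angle from base 0.9317808344263834 line 0.8797306888200832 tip r 0.0762488355042054
 yellow dx [-0.1291 -0.0033] dy [-0.0949  0.0874]
side ptr y 0.11073946231658516 angle from base 0.8899001689244894 line 0.8446688879146312 tip r 0.07411110065371947
 yellow dx [-0.1303 -0.0033] dy [-0.089   0.0927]
```

```bash
python3 - <<'E'
from h import *
rel([((.5045,0,.160),(180,0,165.6)),((.5045,0,.0997),(180,0,165.6))])
for n in("scene","side"):
    s=np.load(f"{n}0.npz");X=cloud(n,s["im"],s["d"]);b=X[(X[...,2]>.2)&(X[...,0]>.55)&(X[...,0]<.95)&(abs(X[...,1]+.05)<.22)]
    print(n,len(b),b.min(0) if len(b) else"",b.max(0) if len(b) else "")
E
```

```text
t 1.85 at [0.4799 0.0111 0.2902] [1.8000e+02 2.0000e-02 1.6567e+02] F [-0.2  0.5 -0.2]
[-0.053, -0.0094, 0.2605] [0.0, 0.001, 0.002]
[-0.0529, -0.0094, 0.3811] [0.0, 0.001, 0.002]
scene 26994 [ 0.74123287 -0.26999867  0.20001628] [0.94999999 0.0419753  0.58673359]
side 8188 [ 0.74168065 -0.26996709  0.2000068 ] [0.94999898 0.04888987 0.42912341]
```

Call:
carry_out(series=[{"jaw": 0.6,"translation": [-0.053,-0.009,0.26],"delta_rot": [0,0,0]},{"jaw": 0.6,"translation": [-0.053,-0.009,0.26],"delta_rot": [0,0,0]},{"jaw": 0.6,"translation": [-0.053,-0.009,0.26],"delta_rot": [0,0,0]},{"jaw": 0.6,"translation": [-0.053,-0.009,0.32],"delta_rot": [0,0,0]},{"jaw": 0.6,"translation": [-0.053,-0.009,0.381],"delta_rot": [0,0,0]},{"jaw": 0.6,"translation": [-0.053,-0.009,0.381],"delta_rot": [0,0,0]},{"jaw": 0,"translation": [-0.053,-0.009,0.381],"delta_rot": [0,0,0]},{"jaw": 0,"translation": [-0.053,-0.009,0.381],"delta_rot": [0,0,0]},{"jaw": 0,"translation": [-0.053,-0.009,0.381],"delta_rot": [0,0,0]},{"jaw": 0,"translation": [-0.053,-0.009,0.381],"delta_rot": [0,0,0]},{"jaw": 0,"translation": [-0.053,-0.009,0.381],"delta_rot": [0,0,0]},{"jaw": 0,"translation": [-0.053,-0.009,0.381],"delta_rot": [0,0,0]}])

```text
time_s: 3.05
tool_pos: [0.5048, -0.0007, 0.0998]
ee_rot: [180.0, 0.0, 165.6]
force: [-0.4, -0.6, 0.0]
finger_gap: 0.0116
grasp_force: 0.0
```

```bash
cat >> h.py <<'E'
EX=np.array([.968,-.249,0]);EY=np.array([.249,.968,0]);HG=np.array([.661,-.040,.105])
def tab(th,yaw=165.6,tilt=0,r=.162,dz=0):
    """tool pose gripping the tab at opening th; tilt: tool z leans towards +ex by tilt rad"""
    g=HG+r*(-np.cos(th)*EX+np.sin(th)*np.array([0,0,1]));zt=np.array([0,0,-np.cos(tilt)])+np.sin(tilt)*EX
    R=Ro.from_rotvec(-tilt*EY)*Ro.from_euler("xyz",(180,0,yaw),degrees=True)
    return g+.019*zt+[0,0,dz],R.as_euler("xyz",degrees=True)
E
python3 - <<'E'
from h import *
rel([tab(t) for t in (.12,.2,.3,.4,.5,.6,.7,.8,.9,1.0,1.1,1.2,1.3,1.4,1.5,1.6,1.7,1.8,1.85)])
for n in("scene","side"):
    s=np.load(f"{n}0.npz");X=cloud(n,s["im"],s["d"]);
    for y in np.arange(-.26,.1,.04):
        b=X[(X[...,2]>.2)&(X[...,2]<.6)&(X[...,0]>.6)&(X[...,0]<1.1)&(abs(X[...,1]-y)<.02)]
        if len(b): print(n,round(y,2),len(b),b[b[:,0].argmin()], b[:,2].max())
E
```

```text
t 3.05 at [ 0.5048 -0.0007  0.0998] [1.8000e+02 2.0000e-02 1.6559e+02] F [-0.4 -0.6  0. ]
[-0.0005, 0.0018, -0.0112] [0.0, 0.001, -0.0]
[-0.0047, 0.0018, -0.0368] [0.0, 0.001, -0.0]
[-0.0127, 0.0018, -0.0681] [0.0, 0.001, -0.0]
[-0.0238, 0.0018, -0.0986] [0.0, 0.001, -0.0]
[-0.0379, 0.0018, -0.1277] [0.0, 0.001, -0.0]
[-0.0548, 0.0018, -0.1553] [0.0, 0.001, -0.0]
[-0.0744, 0.0018, -0.1811] [0.0, 0.001, -0.0]
[-0.0965, 0.0018, -0.2048] [0.0, 0.001, -0.0]
[-0.1208, 0.0018, -0.2261] [0.0, 0.001, -0.0]
[-0.1471, 0.0017, -0.245] [0.0, 0.001, -0.0]
[-0.1752, 0.0017, -0.2611] [0.0, 0.001, -0.0]
[-0.2048, 0.0017, -0.2743] [0.0, 0.001, -0.0]
[-0.2355, 0.0017, -0.2845] [0.0, 0.001, -0.0]
[-0.2671, 0.0017, -0.2916] [0.0, 0.001, -0.0]
[-0.2992, 0.0017, -0.2955] [0.0, 0.001, -0.0]
[-0.3316, 0.0017, -0.2961] [0.0, 0.001, -0.0]
[-0.3639, 0.0017, -0.2936] [0.0, 0.001, -0.0]
[-0.3957, 0.0017, -0.2878] [0.0, 0.001, -0.0]
[-0.4114, 0.0017, -0.2837] [0.0, 0.001, -0.0]
scene -0.26 3123 [ 0.74060717 -0.2715581   0.20273192] 0.3787612637945877
scene -0.22 3876 [ 0.74298977 -0.22962008  0.20362674] 0.442511
[... 466 characters left out ...]
[0.94792222 0.04069085 0.48909274] 0.5197469438160084
side -0.26 1391 [ 0.74159419 -0.27700344  0.20584724] 0.3480497614370103
side -0.22 837 [ 0.74168065 -0.23225937  0.20699957] 0.3649039023466298
side -0.18 956 [ 0.74376548 -0.18694386  0.2010445 ] 0.3748392833936306
side -0.14 649 [ 0.91721144 -0.1379929   0.22691954] 0.38631796701218785
side -0.1 738 [ 0.85280764 -0.08093932  0.20385852] 0.3965621553202899
side -0.06 921 [ 0.84582155 -0.07157336  0.20115722] 0.4067209105076456
side -0.02 1399 [ 0.9163832  -0.00232199  0.40881917] 0.41858542248104913
side 0.02 1843 [0.91712482 0.00256815 0.26613739] 0.42722263461624216
side 0.06 2092 [0.94625791 0.04012559 0.28268899] 0.43301605412377553
```

```bash
python3 - <<'E'
from h import *
im,d,W=wrist("w2");np.savez("w2.npz",im=im,d=d,W=W);print(get_obs()["finger_gap"],get_obs()["grasp_force"])
E
```

```text
0.00805009890398105 0.0
```

View pics/w2.png

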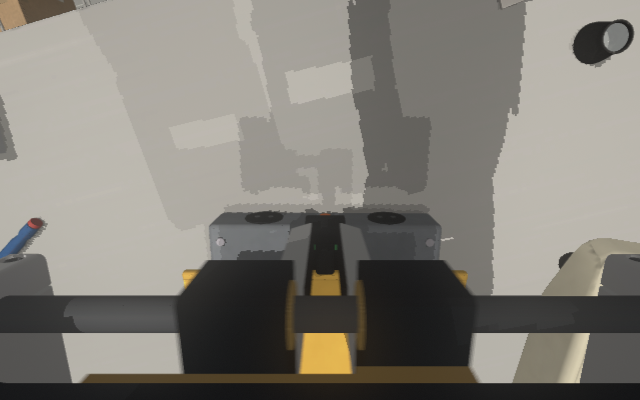

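The tab is at (324,240), between the fingertips as far as I can see at (305,240) and (345,240), yet the gap reads smaller than the tab. I'll check the depths.

```bash
python3 - <<'E'
from h import *
np.set_printoptions(precision=4,suppress=True,linewidth=150)
o=get_obs();print(o["time_s"],o["finger_gap"])
z=np.load("w2.npz");W=z["W"];V=z["im"].max(-1)
for r in(222,235,248,256):
    print(r)
    for c in range(284,372,8):
        p=W[r,c]-HG;print("  ",c,V[r,c],"dx %.4f dy %.4f z %.4f"%(p@EX,p@EY,W[r,c,2]))
p=o["tool_pos"]-HG;print("tcp dx dy",p@EX,p@EY)
E
```

```text
3.1 0.00805009890398105
222
   284 78 dx -0.1394 dy -0.0367 z 0.0374
   292 67 dx -0.1392 dy -0.0298 z 0.0370
   300 68 dx -0.1392 dy -0.0229 z 0.0370
   308 47 dx -0.1674 dy -0.0113 z 0.1241
   316 42 dx -0.1672 dy -0.0066 z 0.1234
   324 43 dx -0.1672 dy -0.0018 z 0.1236
   332 41 dx -0.1671 dy 0.0030 z 0.1231
   340 39 dx -0.1672 dy 0.0077 z 0.1237
   348 65 dx -0.1390 dy 0.0187 z 0.0364
   356 65 dx -0.1390 dy 0.0257 z 0.0365
   364 64 dx -0.1390 dy 0.0326 z 0.0366
235
   284 115 dx -0.1298 dy -0.0363 z 0.0438
   292 109 dx -0.1712 dy -0.0177 z 0.1568
   300 109 dx -0.1715 dy -0.0136 z 0.1577
   308 104 dx -0.1707 dy -0.0098 z 0.1556
   316 38 dx -0.1601 dy -0.0066 z 0.1266
   324 37 dx -0.1598 dy -0.0018 z 0.1258
   332 37 dx -0.1603 dy 0.0029 z 0.1272
   340 53 dx -0.1699 dy 0.0064 z 0.1533
   348 91 dx -0.1709 dy 0.0103 z 0.1561
   356 91 dx -0.1711 dy 0.0143 z 0.1567
   364 67 dx -0.1307 dy 0.0317 z 0.0463
248
   284 105 dx -0.1186 dy -0.0364 z 0.0454
   292 91 dx -0.1710 dy -0.0161 z 0.1733
   300 91 dx -0.1711 dy -0.0125 z 0.1736
   308 73 dx -0.1710 dy -0.0089 z 0.1734
   316 34 dx -0.1484 dy -0.0069 z 0.1182
   324 34 dx -0.1490 dy -0.0019 z 0.1197
   332 34 dx -0.1492 dy 0.0031 z 0.1202
   340 34 dx -0.1696 dy 0.0057 z 0.1701
   348 90 dx -0.1705 dy 0.0093 z 0.1722
   356 89 dx -0.1709 dy 0.0128 z 0.1732
   364 89 dx -0.1707 dy 0.0165 z 0.1728
256
   284 90 dx -0.1712 dy -0.0186 z 0.1826
   292 90 dx -0.1707 dy -0.0153 z 0.1815
   300 90 dx -0.1712 dy -0.0118 z 0.1826
   308 51 dx -0.1714 dy -0.0084 z 0.1832
   316 32 dx -0.1429 dy -0.0069 z 0.1179
   324 33 dx -0.1441 dy -0.0019 z 0.1206
   332 31 dx -0.1432 dy 0.0032 z 0.1187
   340 32 dx -0.1700 dy 0.0053 z 0.1799
   348 89 dx -0.1708 dy 0.0086 z 0.1818
   356 89 dx -0.1707 dy 0.0121 z 0.1816
   364 89 dx -0.1711 dy 0.0154 z 0.1825
tcp dx dy -0.1610101114874586 -0.0009012807595819812
```

```bash
python3 - <<'E'
from h import *
z=np.load("w2.npz");W=z["W"];V=z["im"].max(-1)
for c in(296,304,308,312,340,344,350):
    print(c,[(r,int(V[r,c]),"%.3f %.3f %.3f"%((W[r,c]-HG)@EX,(W[r,c]-HG)@EY,W[r,c,2])) for r in range(216,238,3)])
im=cv2.imread("pics/w2.png")[195:285,260:390];cv2.imwrite("pics/w2c.png",cv2.resize(im,None,fx=6,fy=6,interpolation=cv2.INTER_NEAREST))
E
```

```text
296 [(216, 77, '-0.140 -0.028 0.020'), (219, 75, '-0.139 -0.027 0.028'), (222, 67, '-0.139 -0.026 0.038'), (225, 69, '-0.139 -0.026 0.044'), (228, 109, '-0.171 -0.017 0.145'), (231, 109, '-0.171 -0.016 0.151'), (234, 109, '-0.171 -0.016 0.155'), (237, 108, '-0.171 -0.015 0.160')]
304 [(216, 68, '-0.139 -0.020 0.020'), (219, 66, '-0.139 -0.020 0.028'), (222, 64, '-0.139 -0.019 0.037'), (225, 108, '-0.171 -0.013 0.141'), (228, 110, '-0.171 -0.012 0.145'), (231, 109, '-0.171 -0.012 0.150'), (234, 109, '-0.171 -0.012 0.155'), (237, 108, '-0.171 -0.012 0.159')]
308 [(216, 45, '-0.169 -0.012 0.118'), (219, 46, '-0.168 -0.011 0.121'), (222, 47, '-0.167 -0.011 0.124'), (225, 109, '-0.171 -0.010 0.141'), (228, 109, '-0.171 -0.010 0.145'), (231, 109, '-0.171 -0.010 0.150'), (234, 107, '-0.171 -0.010 0.155'), (237, 90, '-0.171 -0.010 0.160')]
312 [(216, 45, '-0.170 -0.009 0.119'), (219, 46, '-0.169 -0.009 0.122'), (222, 46, '-0.167 -0.009 0.124'), (225, 54, '-0.171 -0.008 0.140'), (228, 45, '-0.169 -0.008 0.141'), (231, 42, '-0.170 -0.008 0.147'), (234, 41, '-0.170 -0.008 0.151'), (237, 38, '-0.170 -0.008 0.156')]
340 [(216, 41, '-0.170 0.008 0.119'), (219, 40, '-0.168 0.008 0.121'), (222, 39, '-0.167 0.008 0.124'), (225, 79, '-0.171 0.007 0.140'), (228, 73, '-0.171 0.007 0.146'), (231, 67, '-0.171 0.007 0.150'), (234, 57, '-0.170 0.006 0.153'), (237, 48, '-0.170 0.006 0.156')]
344 [(216, 56, '-0.169 0.010 0.118'), (219, 44, '-0.168 0.010 0.122'), (222, 42, '-0.167 0.010 0.123'), (225, 92, '-0.171 0.009 0.141'), (228, 91, '-0.171 0.009 0.146'), (231, 92, '-0.171 0.009 0.151'), (234, 91, '-0.171 0.008 0.154'), (237, 91, '-0.171 0.008 0.159')]
350 [(216, 66, '-0.139 0.022 0.020'), (219, 65, '-0.139 0.021 0.029'), (222, 65, '-0.139 0.020 0.037'), (225, 76, '-0.139 0.020 0.043'), (228, 91, '-0.172 0.012 0.148'), (231, 91, '-0.171 0.012 0.150'), (234, 91, '-0.171 0.011 0.155'), (237, 90, '-0.171 0.011 0.159')]
```

View pics/w2c.png

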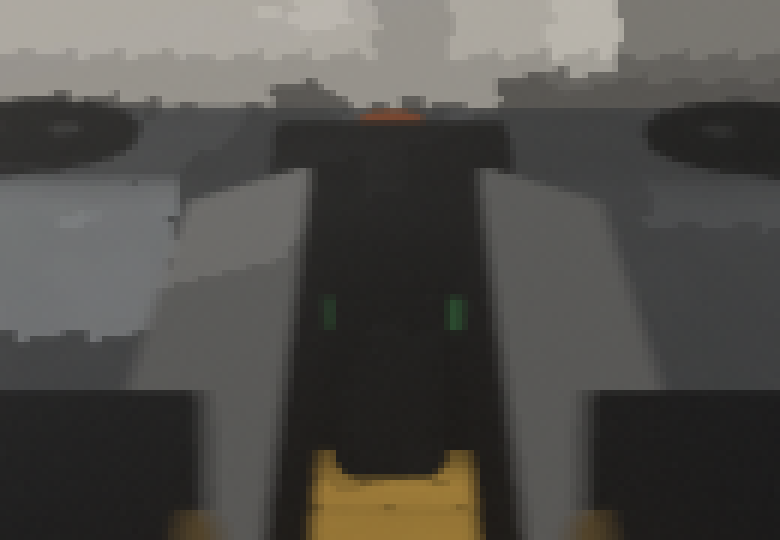

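```bash
python3 - <<'E'
from h import *
for n,tz in(("w1",.2902),("w2",.0998)):
    W=np.load(n+".npz")["W"];tp=np.array([.4799,.0112]) if n=="w1" else np.array([.5048,-.0007])
    q=W[np.hypot(*(np.moveaxis(W[...,:2],-1,0)-tp[:,None,None]))<.06];q=q[q[:,2]>tz-.005]
    b=q-[*tp,0];dx=b@EX;dy=b@EY
    for s in(-1,1):
        k=(dy*s>.002)&(abs(dx)<.03);
        print(n,s,"z over tcp: lowest",np.percentile(b[k,2]-tz,[0,1,5,20]),"dx",np.percentile(dx[k],[1,50]),"dy low",dy[k][b[k,2]<b[k,2].min()+.01].min(),dy[k][b[k,2]<b[k,2].min()+.01].max())
E
```

```text
w1 -1 z over tcp: lowest [0.03651018 0.0497892  0.07934182 0.14768478] dx [-0.02966158 -0.02326204] dy low -0.039762453379227035 -0.028067319124678178
w1 1 z over tcp: lowest [0.03639505 0.04940798 0.07908935 0.14756032] dx [-0.02964922 -0.02326714] dy low 0.02789790267339075 0.039488291443556596
w2 -1 z over tcp: lowest [0.01356944 0.02001545 0.06784772 0.1508176 ] dx [-0.0296573  -0.02347744] dy low -0.012384923488888401 -0.002158157360666943
w2 1 z over tcp: lowest [0.01374855 0.02019269 0.06729314 0.15072198] dx [-0.02964975 -0.02351396] dy low 0.0020293228185756544 0.011631711538900632
```

The fingertips end about 37 mm behind the reported TCP in both wrist pictures (tip z about 0.137 against 0.0998), so they closed above the tab. The crop confirms it: the tips (310,175 and 480,175) end above the bar. From here on I take the grasp point as 56 mm behind the reported TCP.

Call:
carry_out(series=[{"jaw": 0.6,"translation": [0,0,0],"delta_rot": [0,0,0]},{"jaw": 0.6,"translation": [0,0,0],"delta_rot": [0,0,0]},{"jaw": 0.6,"translation": [0,0,0],"delta_rot": [0,0,0]},{"jaw": 0.6,"translation": [0,0,0],"delta_rot": [0,0,0]},{"jaw": 0.6,"translation": [0,0,0],"delta_rot": [0,0,0]},{"jaw": 0.6,"translation": [0,0,0],"delta_rot": [0,0,0]},{"jaw": 0.6,"translation": [0,0,0.04],"delta_rot": [0,0,0]},{"jaw": 0.6,"translation": [0,0,0.074],"delta_rot": [0,0,0]},{"jaw": 0.6,"translation": [0,0,0.074],"delta_rot": [0,0,0]},{"jaw": 0,"translation": [0,0,0.074],"delta_rot": [0,0,0]},{"jaw": 0,"translation": [0,0,0.074],"delta_rot": [0,0,0]},{"jaw": 0,"translation": [0,0,0.074],"delta_rot": [0,0,0]},{"jaw": 0,"translation": [0,0,0.074],"delta_rot": [0,0,0]},{"jaw": 0,"translation": [0,0,0.074],"delta_rot": [0,0,0]},{"jaw": 0,"translation": [0,0,0.074],"delta_rot": [0,0,0]},{"jaw": 0,"translation": [0,0,0.074],"delta_rot": [0,0,0]},{"jaw": 0,"translation": [0,0,0.074],"delta_rot": [0,0,0]}])

```text
time_s: 4.8
tool_pos: [0.5049, -0.0008, 0.0626]
ee_rot: [-180.0, 0.0, 165.6]
force: [-0.0, -0.9, -0.2]
finger_gap: 0.0238
grasp_force: 30.0
```

```bash
sed -i 's/\.019\*zt/.056*zt/' h.py; python3 - <<'E'
from h import *
o=get_obs();p=o["tool_pos"]+[0,0,.056]-HG;print("th",np.arctan2(p[2],-p@EX),"r",np.hypot(p[2],p@EX),o["finger_gap"],o["grasp_force"])
rel([tab(t) for t in (.12,.2,.3,.4,.5,.6,.7,.8,.9,1.0,1.1,1.2,1.3,1.4,1.5,1.6,1.7,1.75)])
E
```

```text
th 0.08442499860036917 r 0.1614814612593359 0.023809903029441956 29.998379945755005
t 4.8 at [ 0.5049 -0.0008  0.0626] [-1.8000e+02  2.0000e-02  1.6559e+02] F [-0.  -0.9 -0.2]
[-0.0005, 0.0019, -0.0116] [-0.0, 0.001, -0.0]
[-0.0046, 0.0019, -0.0371] [-0.0, 0.001, -0.0]
[-0.0126, 0.0018, -0.0685] [-0.0, 0.001, -0.0]
[-0.0237, 0.0018, -0.0989] [-0.0, 0.001, -0.0]
[-0.0378, 0.0018, -0.1281] [-0.0, 0.001, -0.0]
[-0.0547, 0.0018, -0.1557] [-0.0, 0.001, -0.0]
[-0.0743, 0.0018, -0.1815] [-0.0, 0.001, -0.0]
[-0.0964, 0.0018, -0.2052] [-0.0, 0.001, -0.0]
[-0.1207, 0.0018, -0.2265] [-0.0, 0.001, -0.0]
[-0.1471, 0.0018, -0.2454] [-0.0, 0.001, -0.0]
[-0.1751, 0.0018, -0.2615] [-0.0, 0.001, -0.0]
[-0.2047, 0.0018, -0.2747] [-0.0, 0.001, -0.0]
[-0.2354, 0.0018, -0.2849] [-0.0, 0.001, -0.0]
[-0.267, 0.0018, -0.292] [-0.0, 0.001, -0.0]
[-0.2991, 0.0018, -0.2959] [-0.0, 0.001, -0.0]
[-0.3315, 0.0018, -0.2965] [-0.0, 0.001, -0.0]
[-0.3638, 0.0018, -0.294] [-0.0, 0.001, -0.0]
[-0.3798, 0.0018, -0.2915] [-0.0, 0.001, -0.0]
```

The tab is gripped (gap 23.8 mm, 30 N). Now I fold the first half of the arc and check the force.

Call:
carry_out(series=[{"jaw": 0,"translation": [-0.001,0,-0.012],"delta_rot": [0,0,0]},{"jaw": 0,"translation": [-0.005,0,-0.037],"delta_rot": [0,0,0]},{"jaw": 0,"translation": [-0.013,0,-0.068],"delta_rot": [0,0,0]},{"jaw": 0,"translation": [-0.024,0,-0.099],"delta_rot": [0,0,0]},{"jaw": 0,"translation": [-0.038,0,-0.128],"delta_rot": [0,0,0]},{"jaw": 0,"translation": [-0.055,0,-0.156],"delta_rot": [0,0,0]},{"jaw": 0,"translation": [-0.074,0,-0.1815],"delta_rot": [0,0,0]},{"jaw": 0,"translation": [-0.096,0,-0.205],"delta_rot": [0,0,0]},{"jaw": 0,"translation": [-0.121,0,-0.2265],"delta_rot": [0,0,0]}])

```text
time_s: 5.7
tool_pos: [0.562, -0.0156, 0.1757]
ee_rot: [-180.0, -0.3, 165.6]
force: [-3.7, -0.8, -10.3]
finger_gap: 0.0236
grasp_force: 30.0
```

```bash
python3 - <<'E'
from h import *
o=get_obs();p=o["tool_pos"]+[0,0,.056]-HG;print("th",np.arctan2(p[2],-p@EX),"r",np.hypot(p[2],p@EX),o["finger_gap"],o["grasp_force"],o["moment"])
rel([tab(t) for t in (1.0,1.1,1.2,1.3,1.4,1.5,1.6,1.7,1.8)])
E
```

```text
th 0.8934424056979271 r 0.16256041128121854 0.023598432420539474 29.995183646678925 [-0.08003458  0.95298755 -0.07976292]
t 5.7 at [ 0.562  -0.0156  0.1757] [-179.97   -0.28  165.59] F [ -3.7  -0.8 -10.3]
[-0.0288, 0.002, -0.0194] [-0.001, -0.009, -0.0]
[-0.0568, 0.002, -0.0357] [-0.001, -0.009, -0.0]
[-0.0863, 0.002, -0.0491] [-0.001, -0.009, -0.0]
[-0.117, 0.002, -0.0594] [-0.001, -0.009, -0.0]
[-0.1485, 0.002, -0.0667] [-0.001, -0.009, -0.0]
[-0.1806, 0.002, -0.0707] [-0.001, -0.009, -0.0]
[-0.213, 0.0019, -0.0716] [-0.001, -0.009, -0.0]
[-0.2453, 0.0019, -0.0691] [-0.001, -0.009, -0.0]
[-0.2771, 0.0019, -0.0635] [-0.001, -0.009, -0.0]
```

Call:
carry_out(series=[{"jaw": 0,"translation": [-0.029,0,-0.0195],"delta_rot": [0,0,0]},{"jaw": 0,"translation": [-0.057,0,-0.036],"delta_rot": [0,0,0]},{"jaw": 0,"translation": [-0.086,0,-0.049],"delta_rot": [0,0,0]},{"jaw": 0,"translation": [-0.117,0,-0.0595],"delta_rot": [0,0,0]},{"jaw": 0,"translation": [-0.1485,0,-0.0665],"delta_rot": [0,0,0]},{"jaw": 0,"translation": [-0.1805,0,-0.0705],"delta_rot": [0,0,0]},{"jaw": 0,"translation": [-0.213,0,-0.0715],"delta_rot": [0,0,0]},{"jaw": 0,"translation": [-0.245,0,-0.069],"delta_rot": [0,0,0]},{"jaw": 0,"translation": [-0.277,0,-0.0635],"delta_rot": [0,0,0]},{"jaw": 0,"translation": [-0.277,0,-0.0635],"delta_rot": [0,0,0]}])

```text
time_s: 6.7
tool_pos: [0.6983, -0.0509, 0.2092]
ee_rot: [-180.0, 0.1, 165.6]
force: [-4.4, -2.2, 8.5]
finger_gap: 0.0232
grasp_force: 30.0
```

```bash
cat >> h.py <<'E'
def held():
    o=get_obs();z=Ro.from_euler("xyz",o["ee_rot"],degrees=True).apply([0,0,1]);p=o["tool_pos"]-.056*z-HG
    print("held th %.3f r %.4f dy %.4f gap %.4f grip %.1f"%(np.arctan2(p[2],-p@EX),np.hypot(p[2],p@EX),p@EY,o["finger_gap"],o["grasp_force"]),np.round(o["force"],1),np.round(o["moment"],2))
E
python3 -c "
from h import *
held();rel([])"
```

```text
held th 1.808 r 0.1648 dy -0.0012 gap 0.0232 grip 30.0 [-4.4 -2.2  8.5] [-0.29  0.88 -0.  ]
t 6.7 at [ 0.6983 -0.0509  0.2092] [-1.7999e+02  5.0000e-02  1.6556e+02] F [-4.4 -2.2  8.5]
```

Call:
carry_out(series=[{"jaw": 0.6,"translation": [0,0,0],"delta_rot": [0,0,0]},{"jaw": 0.6,"translation": [0,0,0],"delta_rot": [0,0,0]},{"jaw": 0.6,"translation": [0,0,-0.06],"delta_rot": [0,0,0]},{"jaw": 0.6,"translation": [0,0,-0.14],"delta_rot": [0,0,0]},{"jaw": 0.6,"translation": [0,0,-0.2],"delta_rot": [0,0,0]},{"jaw": 0.6,"translation": [0.28,0,-0.2],"delta_rot": [0,0,0]},{"jaw": 0.6,"translation": [0.28,0,-0.2],"delta_rot": [0,0,0]},{"jaw": 0.6,"translation": [0.28,0,-0.2],"delta_rot": [0,0,0]},{"jaw": 0.6,"translation": [0.28,0,-0.2],"delta_rot": [0,0,0]},{"jaw": 0.6,"translation": [0.28,0,-0.2],"delta_rot": [0,0,0]},{"jaw": 0.6,"translation": [0.28,0,-0.2],"delta_rot": [0,0,0]}])

```text
time_s: 7.8
tool_pos: [0.5629, -0.0155, 0.3081]
ee_rot: [180.0, 0.1, 165.6]
force: [-0.1, 0.1, -1.2]
finger_gap: 0.0562
grasp_force: 0.0
```

```bash
cat >> h.py <<'E'
def angles(tag):
    """cover and pointer angle from scene/side depth clouds, in the box frame"""
    for n in("scene","side"):
        im,d=get_image(n);np.savez(f"{n}_{tag}.npz",im=im,d=d);X=cloud(n,im,d)-HG;M=masks(im);u,v,w=X@EX,X@EY,X[...,2]
        k=M["yellow"]&(np.hypot(u,w)<.15)&(np.hypot(u,w)>.02)&(abs(v)<.085)&(w>-.03)
        r=M["red"]&(np.hypot(u,w)<.085)&(np.hypot(u,w)>.03)&(abs(v-.11)<.02)
        for nm,q in(("cover",k),("ptr",r)):
            if q.sum()<10: print(n,nm,"few",q.sum());continue
            P=np.c_[u[q],w[q]];c=np.median(P,0);dv=np.linalg.svd(P-P.mean(0),full_matrices=False)[2][0]
            dv=dv*np.sign(dv[1]);print(n,nm,q.sum(),"line %.3f ray %.3f"%(np.arctan2(dv[1],-dv[0]),np.median(np.arctan2(P[:,1],-P[:,0]))))
E
python3 - <<'E'
from h import *
np.set_printoptions(precision=4,suppress=True,linewidth=150)
rel([]);angles("a")
im,d,W=wrist("w3");np.savez("w3.npz",im=im,W=W)
E
```

```text
t 7.8 at [ 0.5629 -0.0155  0.3081] [179.99   0.06 165.59] F [-0.1  0.1 -1.2]
scene cover 202 line 1.437 ray 1.445
scene ptr 40 line 0.855 ray 0.925
side cover 938 line 1.428 ray 1.434
side ptr 37 line 0.858 ray 0.902
```

View pics/w3.png

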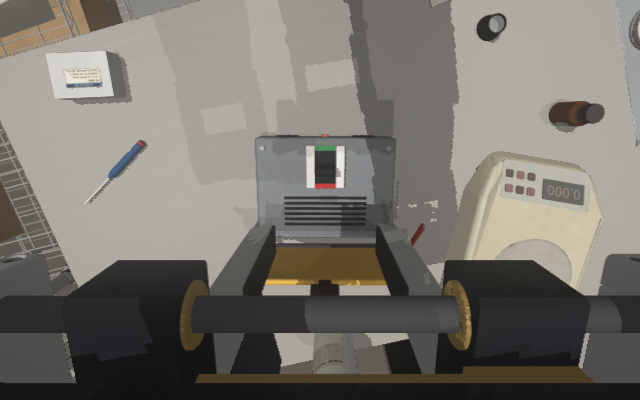

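The open box shows the breaker at (325,167): black lever, green mark above (towards the sockets) and red mark below. The cover stands behind it at about 1.43 rad, and the pointer is at (418,233).

```bash
cat >> h.py <<'E'
def lev(th,tilt=.35,rg=.038,dx=0,dy=0,up=0,yaw=165.6):
    """tool pose gripping the lever (box x -35 -> hinge dx -.100) rg above its pivot at lever angle th"""
    g=HG+(-.100+dx+rg*np.sin(th))*EX+dy*EY+[0,0,.050-.105+rg*np.cos(th)+up];zt=np.array([0,0,-np.cos(tilt)])+np.sin(tilt)*EX
    R=Ro.from_rotvec(-tilt*EY)*Ro.from_euler("xyz",(180,0,yaw),degrees=True)
    return g+.056*zt,R.as_euler("xyz",degrees=True)
E
python3 - <<'E'
from h import *
z=np.load("w3.npz");W=z["W"]-HG;V=z["im"].max(-1)
u,v,w=W@EX,W@EY,W[...,2]+.105
k=(V<70)&(w>.07)&(w<.11)&(abs(u+.1)<.04)&(abs(v)<.03);print(k.sum())
for a,n in((u,"dx"),(v,"dy"),(w,"z")): print(n,np.percentile(a[k],[3,50,97]))
t=(w>.088)&k;print("top",t.sum(),u[t].min(),u[t].max(),v[t].min(),v[t].max(),np.median(w[t]))
b=(V>150)&(w>.05)&(w<.065)&(abs(u+.1)<.05)&(abs(v)<.04);print("white",b.sum(),u[b].min(),u[b].max(),v[b].min(),v[b].max(),np.median(w[b]))
rel([lev(0,up=.1),lev(0,up=.002)])
R=Ro.from_euler("xyz",lev(0)[1],degrees=True);print(R.apply([0,0,1]),R.apply([0,1,0]))
E
```

```text
186
dx [-0.10304505 -0.10030755 -0.09378795]
dy [-0.01285022 -0.00125149  0.01036867]
z [0.07421038 0.09242857 0.09486187]
top 143 -0.10275479309053798 -0.09361571037752009 -0.012915678303052836 0.010381331353988743 0.09324919391607517
white 803 -0.12818210957289708 -0.07016740412950469 -0.02818973938846809 0.025244659351697497 0.05690734902632277
t 7.95 at [ 0.5628 -0.0157  0.3071] [-1.8000e+02 -3.0000e-02  1.6557e+02] F [-0.3 -0.5 -0.2]
[-0.041, 0.0018, 0.3433] [0.0, -0.669, -0.001]
[-0.0411, 0.0018, 0.5393] [0.0, -0.669, -0.001]
[ 0.33193174 -0.08538327 -0.93943122] [ 2.48716026e-01  9.68576437e-01 -1.52728496e-04]
```

Call:
carry_out(series=[{"jaw": 0.6,"translation": [-0.041,0,0.2],"delta_rot": [0,-0.669,0]},{"jaw": 0.6,"translation": [-0.041,0,0.343],"delta_rot": [0,-0.669,0]},{"jaw": 0.6,"translation": [-0.041,0,0.343],"delta_rot": [0,-0.669,0]},{"jaw": 0.6,"translation": [-0.041,0,0.343],"delta_rot": [0,-0.669,0]},{"jaw": 0.6,"translation": [-0.041,0,0.343],"delta_rot": [0,-0.669,0]},{"jaw": 0.6,"translation": [-0.041,0,0.42],"delta_rot": [0,-0.669,0]},{"jaw": 0.6,"translation": [-0.041,0,0.5],"delta_rot": [0,-0.669,0]},{"jaw": 0.6,"translation": [-0.041,0,0.539],"delta_rot": [0,-0.669,0]},{"jaw": 0.6,"translation": [-0.041,0,0.539],"delta_rot": [0,-0.669,0]},{"jaw": 0,"translation": [-0.041,0,0.539],"delta_rot": [0,-0.669,0]},{"jaw": 0,"translation": [-0.041,0,0.539],"delta_rot": [0,-0.669,0]},{"jaw": 0,"translation": [-0.041,0,0.539],"delta_rot": [0,-0.669,0]},{"jaw": 0,"translation": [-0.041,0,0.539],"delta_rot": [0,-0.669,0]},{"jaw": 0,"translation": [-0.041,0,0.539],"delta_rot": [0,-0.669,0]},{"jaw": 0,"translation": [-0.041,0,0.539],"delta_rot": [0,-0.669,0]},{"jaw": 0,"translation": [-0.041,0,0.539],"delta_rot": [0,-0.669,0]}])

```text
time_s: 9.55
tool_pos: [0.5822, -0.021, 0.0391]
ee_rot: [-180.0, 20.1, 165.6]
force: [-3.6, -3.7, 6.7]
finger_gap: 0.0257
grasp_force: 30.0
```

```bash
python3 - <<'E'
from h import *
o=get_obs();print(o["finger_gap"],o["grasp_force"])
rel([lev(t,up=.002,dy=-.001) for t in(0,-.15,-.3,-.45,-.6,-.63)]+[lev(t,up=.002,dy=-.001) for t in(-.45,-.3,-.15,0,.15,.3,.45,.6,.63)])
E
```

```text
0.02567003028421617 30.0004443526268
t 9.55 at [ 0.5822 -0.021   0.0391] [-179.98   20.15  165.58] F [-3.6 -3.7  6.7]
[0.0006, 0.0005, 0.0035] [-0.001, 0.004, -0.001]
[0.0115, 0.0005, 0.0004] [-0.001, 0.004, -0.001]
[0.0228, 0.0005, -0.0011] [-0.001, 0.004, -0.001]
[0.0342, 0.0005, -0.0008] [-0.001, 0.004, -0.001]
[0.0454, 0.0005, 0.0012] [-0.001, 0.004, -0.001]
[0.0476, 0.0005, 0.0018] [-0.001, 0.004, -0.001]
[0.0342, 0.0005, -0.0008] [-0.001, 0.004, -0.001]
[0.0228, 0.0005, -0.0011] [-0.001, 0.004, -0.001]
[0.0115, 0.0005, 0.0004] [-0.001, 0.004, -0.001]
[0.0006, 0.0005, 0.0035] [-0.001, 0.004, -0.001]
[-0.0098, 0.0005, 0.0082] [-0.001, 0.004, -0.001]
[-0.0193, 0.0005, 0.0144] [-0.001, 0.004, -0.001]
[-0.0278, 0.0005, 0.022] [-0.001, 0.004, -0.001]
[-0.0351, 0.0005, 0.0307] [-0.001, 0.004, -0.001]
[-0.0364, 0.0005, 0.0326] [-0.001, 0.004, -0.001]
```

Call:
carry_out(series=[{"jaw": 0,"translation": [0.005,0,-0.002],"delta_rot": [0,0,0]},{"jaw": 0,"translation": [0.011,0,-0.003],"delta_rot": [0,0,0]},{"jaw": 0,"translation": [0.017,0,-0.004],"delta_rot": [0,0,0]},{"jaw": 0,"translation": [0.022,0,-0.005],"delta_rot": [0,0,0]},{"jaw": 0,"translation": [0.028,0,-0.005],"delta_rot": [0,0,0]},{"jaw": 0,"translation": [0.034,0,-0.0045],"delta_rot": [0,0,0]},{"jaw": 0,"translation": [0.04,0,-0.0035],"delta_rot": [0,0,0]},{"jaw": 0,"translation": [0.045,0,-0.0025],"delta_rot": [0,0,0]},{"jaw": 0,"translation": [0.047,0,-0.002],"delta_rot": [0,0,0]},{"jaw": 0,"translation": [0.047,0,-0.002],"delta_rot": [0,0,0]},{"jaw": 0,"translation": [0.047,0,-0.002],"delta_rot": [0,0,0]},{"jaw": 0,"translation": [0.047,0,-0.002],"delta_rot": [0,0,0]}])

```text
time_s: 10.75
tool_pos: [0.5631, -0.016, 0.0342]
ee_rot: [180.0, 20.5, 165.6]
force: [2.0, -8.7, 13.9]
finger_gap: 0.0248
grasp_force: 30.0
```

```bash
cat >> h.py <<'E'
def lheld():
    o=get_obs();z=Ro.from_euler("xyz",o["ee_rot"],degrees=True).apply([0,0,1]);p=o["tool_pos"]-.056*z-HG
    print("lever th %.3f r %.4f gap %.4f"%(np.arctan2(p@EX+.1,p[2]+.055),np.hypot(p@EX+.1,p[2]+.055),o["finger_gap"]),np.round(o["force"],1),np.round(o["moment"],2))
E
python3 - <<'E'
from h import *
lheld();im,d,W=wrist("w4");W=W-HG;V=im.max(-1)
u,v,w=W@EX,W@EY,W[...,2]+.105
g=(im[...,1]>im[...,0]*1.4)&(im[...,1]>im[...,2]*1.3)&(abs(u+.1)<.06)&(abs(v)<.05);r=masks(im)["red"]&(abs(u+.1)<.06)&(abs(v)<.05);print("green",g.sum(),"red",r.sum())
E
```

```text
lever th -0.508 r 0.0419 gap 0.0248 [ 2.  -8.7 13.9] [-1.83 -1.47 -0.52]
green 514 red 2
```

Call:
carry_out(series=[{"jaw": 0,"translation": [0.005,0,0.001],"delta_rot": [0,0,0]},{"jaw": 0,"translation": [0.01,0,0.002],"delta_rot": [0,0,0]},{"jaw": 0,"translation": [0.014,0,0.003],"delta_rot": [0,0,0]},{"jaw": 0,"translation": [0.014,0,0.003],"delta_rot": [0,0,0]},{"jaw": 0,"translation": [0.014,0,0.003],"delta_rot": [0,0,0]}])

```text
time_s: 11.3
tool_pos: [0.5574, -0.0144, 0.0306]
ee_rot: [180.0, 20.6, 165.6]
force: [1.6, -8.4, 15.8]
finger_gap: 0.0216
grasp_force: 37.2
```

```bash
python3 - <<'E'
from h import *
lheld();im,d,W=wrist("w5")
cv2.imwrite("pics/w5c.png",cv2.resize(im[150:300,230:430,::-1],None,fx=4,fy=4))
W=W-HG;np.savez("w5.npz",im=im,W=W)
E
```

```text
lever th -0.673 r 0.0422 gap 0.0216 [ 1.6 -8.4 15.8] [-1.84 -1.65 -0.57]
```

View pics/w5c.png

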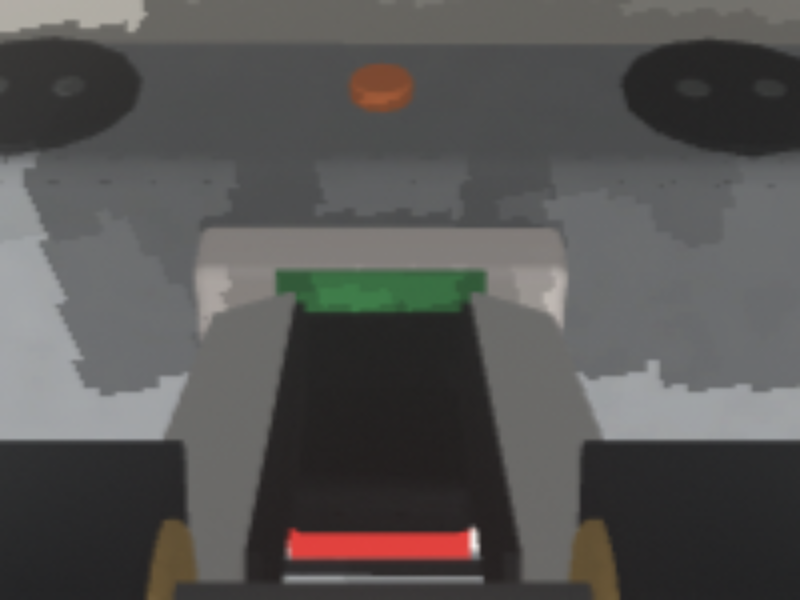

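The crop shows the lever between the fingers, leaning to the green mark with its top edge at about (380,310). The red mark at (380,545) is uncovered behind it. I'll check the lever's angle from depth.

```bash
python3 - <<'E'
from h import *
z=np.load("w5.npz");W=z["W"];im=z["im"];u,v,w=W@EX,W@EY,W[...,2]+.105
for r in range(218,292,5):
    c=326;print(r,im[r,c].tolist(),"dx %.4f dy %.4f z %.4f"%(u[r,c],v[r,c],w[r,c]))
E
```

```text
218 [59, 104, 66] dx -0.1288 dy -0.0009 z 0.0571
223 [63, 124, 74] dx -0.1249 dy -0.0009 z 0.0567
228 [40, 47, 40] dx -0.1214 dy -0.0009 z 0.0570
233 [37, 37, 36] dx -0.1182 dy -0.0009 z 0.0577
238 [36, 36, 35] dx -0.1141 dy -0.0009 z 0.0574
243 [36, 35, 34] dx -0.1098 dy -0.0009 z 0.0571
248 [36, 34, 33] dx -0.1076 dy -0.0009 z 0.0591
253 [35, 33, 33] dx -0.1113 dy -0.0009 z 0.0672
258 [35, 33, 33] dx -0.1147 dy -0.0009 z 0.0747
263 [35, 32, 32] dx -0.1172 dy -0.0009 z 0.0810
268 [36, 32, 32] dx -0.1200 dy -0.0010 z 0.0873
273 [41, 38, 39] dx -0.1188 dy -0.0010 z 0.0895
278 [41, 37, 38] dx -0.1151 dy -0.0010 z 0.0895
283 [172, 54, 51] dx -0.0752 dy -0.0008 z 0.0576
288 [225, 66, 62] dx -0.0700 dy -0.0008 z 0.0573
```

Only about -0.43: the pads slid on the lever. I'll release it and push with the closed fingers from the hinge side instead.

```bash
cat >> h.py <<'E'
def tip(dx,z,tilt=.35,dy=-.001,yaw=165.6):
    """tool pose with the real fingertip centre at hinge-frame dx, world z"""
    zt=np.array([0,0,-np.cos(tilt)])+np.sin(tilt)*EX
    R=Ro.from_rotvec(-tilt*EY)*Ro.from_euler("xyz",(180,0,yaw),degrees=True)
    return HG+dx*EX+dy*EY+[0,0,z-.105]+.037*zt,R.as_euler("xyz",degrees=True)
E
python3 - <<'E'
from h import *
rel([tip(-.118,.13),tip(-.080,.13),tip(-.080,.072),tip(-.09,.072),tip(-.098,.071),tip(-.103,.071)])
E
```

```text
t 11.35 at [ 0.5574 -0.0144  0.0306] [179.96  20.55 165.57] F [ 2.7 -8.2 15.7]
[-0.0481, 0.0001, -0.1201] [0.001, 0.017, -0.001]
[-0.1192, 0.0001, -0.0934] [0.001, 0.017, -0.001]
[-0.0785, -0.0, 0.0152] [0.001, 0.017, -0.001]
[-0.0598, 0.0, 0.0082] [0.001, 0.017, -0.001]
[-0.0441, 0.0, 0.0044] [0.001, 0.017, -0.001]
[-0.0348, 0.0, 0.0009] [0.001, 0.017, -0.001]
```

Call:
carry_out(series=[{"jaw": 0.6,"translation": [0,0,0],"delta_rot": [0,0,0]},{"jaw": 0.6,"translation": [0,0,0],"delta_rot": [0,0,0]},{"jaw": 0.6,"translation": [0,0,0],"delta_rot": [0,0,0]},{"jaw": 0.6,"translation": [0,0,0],"delta_rot": [0,0,0]},{"jaw": 0.6,"translation": [-0.024,0,-0.06],"delta_rot": [0,0,0]},{"jaw": 0.6,"translation": [-0.048,0,-0.12],"delta_rot": [0,0,0]},{"jaw": 0,"translation": [-0.119,0,-0.093],"delta_rot": [0,0,0]},{"jaw": 0,"translation": [-0.119,0,-0.093],"delta_rot": [0,0,0]},{"jaw": 0,"translation": [-0.119,0,-0.093],"delta_rot": [0,0,0]},{"jaw": 0,"translation": [-0.119,0,-0.093],"delta_rot": [0,0,0]},{"jaw": 0,"translation": [-0.119,0,-0.093],"delta_rot": [0,0,0]},{"jaw": 0,"translation": [-0.119,0,-0.093],"delta_rot": [0,0,0]},{"jaw": 0,"translation": [-0.119,0,-0.093],"delta_rot": [0,0,0]},{"jaw": 0,"translation": [-0.119,0,-0.093],"delta_rot": [0,0,0]}])

```text
time_s: 12.75
tool_pos: [0.5928, -0.0233, 0.0913]
ee_rot: [-180.0, 20.1, 165.6]
force: [0.5, -0.7, -0.2]
finger_gap: 0.0006
grasp_force: 0.0
```

```bash
cat >> h.py <<'E'
def lever(tag):
    """lever angle from its dark points in the three views: top-end centre, and z of the top"""
    def rep(n,im,W):
        W=W-HG;u,v,w=W@EX,W@EY,W[...,2]+.105
        k=(im.max(-1)<75)&(w>.062)&(w<.1)&(abs(u+.1)<.045)&(abs(v)<.017)
        if k.sum()<8: print(n,"few",k.sum());return
        zt=np.percentile(w[k],97);t=k&(w>zt-.006);print(n,k.sum(),"ztop %.4f dx of top %.4f..%.4f med %.4f -> th %.3f"%(zt,u[t].min(),u[t].max(),np.median(u[t]),np.arcsin(np.clip((np.median(u[t])+.0995)/.042,-1,1))))
    for n in("scene","side"):
        im,d=get_image(n);rep(n,im,cloud(n,im,d))
    im,d,W=wrist();rep("wrist",im,W)
E
python3 - <<'E'
from h import *
lever("a")
rel([tip(-.080,.13),tip(-.080,.072),tip(-.09,.072),tip(-.098,.071),tip(-.103,.071),tip(-.106,.071)])
print(get_obs()["finger_gap"])
E
```

```text
scene 75 ztop 0.0947 dx of top -0.1161..-0.1080 med -0.1127 -> th -0.319
side 64 ztop 0.0928 dx of top -0.1189..-0.1123 med -0.1153 -> th -0.386
wrist 686 ztop 0.0918 dx of top -0.1197..-0.1101 med -0.1162 -> th -0.408
t 12.9 at [ 0.5928 -0.0233  0.0912] [180.    20.07 165.59] F [-0.4 -0.6  0.6]
[-0.0082, -0.0003, -0.0056] [0.0, 0.001, -0.0]
[0.0316, -0.0003, 0.1034] [0.0, 0.001, -0.0]
[0.0504, -0.0003, 0.0965] [0.0, 0.001, -0.0]
[0.0661, -0.0003, 0.0929] [0.0, 0.001, -0.0]
[0.0755, -0.0003, 0.0895] [0.0, 0.001, -0.0]
[0.0811, -0.0003, 0.0874] [0.0, 0.001, -0.0]
0.00034725395085898964
```

Call:
carry_out(series=[{"jaw": 0,"translation": [0.01,0,0.04],"delta_rot": [0,0,0]},{"jaw": 0,"translation": [0.032,0,0.103],"delta_rot": [0,0,0]},{"jaw": 0,"translation": [0.032,0,0.103],"delta_rot": [0,0,0]},{"jaw": 0,"translation": [0.042,0,0.1],"delta_rot": [0,0,0]},{"jaw": 0,"translation": [0.05,0,0.097],"delta_rot": [0,0,0]},{"jaw": 0,"translation": [0.058,0,0.094],"delta_rot": [0,0,0]},{"jaw": 0,"translation": [0.066,0,0.092],"delta_rot": [0,0,0]},{"jaw": 0,"translation": [0.0725,0,0.09],"delta_rot": [0,0,0]},{"jaw": 0,"translation": [0.0755,0,0.089],"delta_rot": [0,0,0]},{"jaw": 0,"translation": [0.0755,0,0.089],"delta_rot": [0,0,0]},{"jaw": 0,"translation": [0.0755,0,0.089],"delta_rot": [0,0,0]}])

```text
time_s: 14.0
tool_pos: [0.5767, -0.0187, 0.0399]
ee_rot: [179.9, 20.6, 165.6]
force: [13.9, -3.6, 1.4]
finger_gap: 0.0005
grasp_force: 6.4
```

```bash
cat >> h.py <<'E'
def tipat():
    o=get_obs();z=Ro.from_euler("xyz",o["ee_rot"],degrees=True).apply([0,0,1]);p=o["tool_pos"]-.037*z-HG
    print("tip dx %.4f dy %.4f z %.4f"%(p@EX,p@EY,p[2]+.105),np.round(o["force"],1))
E
python3 - <<'E'
from h import *
tipat();lever("b");rel([tip(-.106,.071)])
E
```

```text
tip dx -0.0999 dy -0.0005 z 0.0745 [13.9 -3.6  1.4]
scene few 4
side 55 ztop 0.0875 dx of top -0.1246..-0.1144 med -0.1210 -> th -0.536
wrist 1054 ztop 0.0941 dx of top -0.1229..-0.1141 med -0.1168 -> th -0.425
t 14.15 at [ 0.5767 -0.0187  0.0399] [179.91  20.6  165.57] F [14.5 -4.7  2.2]
[0.0143, -0.0012, 0.0023] [0.003, 0.018, -0.001]
```

Call:
carry_out(series=[{"jaw": 0,"translation": [0.008,0,0.002],"delta_rot": [0,0,0]},{"jaw": 0,"translation": [0.014,0,0.002],"delta_rot": [0,0,0]},{"jaw": 0,"translation": [0.014,0,0.002],"delta_rot": [0,0,0]},{"jaw": 0,"translation": [0.014,0,0.002],"delta_rot": [0,0,0]}])

```text
time_s: 14.55
tool_pos: [0.5761, -0.0183, 0.0404]
ee_rot: [179.8, 21.4, 165.5]
force: [39.4, -13.2, 2.0]
finger_gap: 0.0006
grasp_force: 17.6
```

```bash
python3 - <<'E'
from h import *
tipat();lever("b");rel([tip(-.085,.073),tip(-.085,.14),tip(-.145,.14,tilt=.2),tip(-.145,.075,tilt=.2)])
E
```

```text
tip dx -0.1010 dy -0.0002 z 0.0749 [ 39.4 -13.2   2. ]
scene few 6
side 54 ztop 0.0880 dx of top -0.1244..-0.1171 med -0.1223 -> th -0.573
wrist 1070 ztop 0.0943 dx of top -0.1226..-0.1155 med -0.1179 -> th -0.455
t 14.7 at [ 0.5762 -0.0183  0.0404] [179.79  21.36 165.55] F [ 39.3 -13.3   2.5]
[-0.0269, -0.0019, 0.0152] [0.007, 0.044, -0.002]
[-0.0757, -0.0014, -0.1096] [0.007, 0.044, -0.002]
[0.047, -0.0013, -0.1544] [0.007, 0.33, -0.001]
[0.0944, -0.0018, -0.0333] [0.007, 0.33, -0.001]
```

Call:
carry_out(series=[{"jaw": 0,"translation": [-0.04,0,0.012],"delta_rot": [0,0,0]},{"jaw": 0,"translation": [-0.055,0,-0.05],"delta_rot": [0,0,0]},{"jaw": 0,"translation": [-0.076,0,-0.11],"delta_rot": [0,0,0]},{"jaw": 0,"translation": [0.047,0,-0.16],"delta_rot": [0,0.3,0]},{"jaw": 0,"translation": [0.047,0,-0.16],"delta_rot": [0,0.3,0]},{"jaw": 0,"translation": [0.047,0,-0.16],"delta_rot": [0,0.3,0]},{"jaw": 0,"translation": [0.047,0,-0.16],"delta_rot": [0,0.3,0]}])

```text
time_s: 15.4
tool_pos: [0.5198, -0.0045, 0.1008]
ee_rot: [180.0, 11.2, 165.6]
force: [0.3, 0.0, -1.2]
finger_gap: 0.0007
grasp_force: 0.0
```

```bash
python3 - <<'E'
from h import *
tipat();lever("c");rel([tip(x,z,tilt=.2) for x,z in((-.152,.14),(-.152,.075),(-.13,.075),(-.115,.075),(-.105,.075),(-.098,.075),(-.095,.075))])
E
```

```text
tip dx -0.1527 dy -0.0008 z 0.1371 [ 0.3  0.  -1.2]
scene 116 ztop 0.0905 dx of top -0.1239..-0.1135 med -0.1199 -> th -0.508
side 48 ztop 0.0897 dx of top -0.1251..-0.1184 med -0.1221 -> th -0.567
wrist few 0
t 15.55 at [ 0.5197 -0.0046  0.1001] [-180.     11.09  165.59] F [-0.2  0.6  0.2]
[-0.0035, -0.0002, -0.0068] [-0.0, -0.012, -0.0]
[0.0215, -0.0002, 0.1208] [-0.0, -0.012, -0.0]
[-0.0217, -0.0002, 0.1293] [-0.0, -0.012, -0.0]
[-0.0511, -0.0002, 0.135] [-0.0, -0.012, -0.0]
[-0.0707, -0.0002, 0.1389] [-0.0, -0.012, -0.0]
[-0.0844, -0.0002, 0.1416] [-0.0, -0.012, -0.0]
[-0.0903, -0.0002, 0.1427] [-0.0, -0.012, -0.0]
```

Off stop reached: 39 N reaction, and the lever now reads about -0.55. Now I throw it on from the socket side.

Call:
carry_out(series=[{"jaw": 0,"translation": [0.01,0,0.05],"delta_rot": [0,0,0]},{"jaw": 0,"translation": [0.0215,0,0.121],"delta_rot": [0,0,0]},{"jaw": 0,"translation": [0.0215,0,0.121],"delta_rot": [0,0,0]},{"jaw": 0,"translation": [0,0,0.125],"delta_rot": [0,0,0]},{"jaw": 0,"translation": [-0.022,0,0.129],"delta_rot": [0,0,0]},{"jaw": 0,"translation": [-0.037,0,0.132],"delta_rot": [0,0,0]},{"jaw": 0,"translation": [-0.051,0,0.135],"delta_rot": [0,0,0]},{"jaw": 0,"translation": [-0.061,0,0.137],"delta_rot": [0,0,0]},{"jaw": 0,"translation": [-0.071,0,0.139],"delta_rot": [0,0,0]},{"jaw": 0,"translation": [-0.079,0,0.1405],"delta_rot": [0,0,0]},{"jaw": 0,"translation": [-0.0845,0,0.1415],"delta_rot": [0,0,0]},{"jaw": 0,"translation": [-0.0845,0,0.1415],"delta_rot": [0,0,0]},{"jaw": 0,"translation": [-0.0845,0,0.1415],"delta_rot": [0,0,0]}])

```text
time_s: 16.85
tool_pos: [0.5728, -0.0182, 0.039]
ee_rot: [180.0, 11.1, 165.6]
force: [-0.9, 0.9, -0.4]
finger_gap: 0.0004
grasp_force: 0.6
```

```bash
python3 - <<'E'
from h import *
tipat();lever("d");rel([])
E
```

```text
tip dx -0.0979 dy -0.0009 z 0.0753 [-0.9  0.9 -0.4]
scene 9 ztop 0.0697 dx of top -0.0946..-0.0864 med -0.0907 -> th 0.212
side 83 ztop 0.0894 dx of top -0.0859..-0.0746 med -0.0809 -> th 0.460
wrist 119 ztop 0.0996 dx of top -0.1122..-0.1098 med -0.1109 -> th -0.275
t 17.0 at [ 0.5728 -0.0182  0.039 ] [180.    11.1  165.59] F [-1.2  0.  -0.7]
```

Call:
carry_out(series=[{"jaw": 0,"translation": [-0.006,0,0.001],"delta_rot": [0,0,0]},{"jaw": 0,"translation": [-0.011,0,0.002],"delta_rot": [0,0,0]},{"jaw": 0,"translation": [-0.011,0,0.002],"delta_rot": [0,0,0]},{"jaw": 0,"translation": [-0.011,0,0.002],"delta_rot": [0,0,0]}])

```text
time_s: 17.4
tool_pos: [0.5768, -0.0193, 0.0384]
ee_rot: [-180.0, 10.9, 165.6]
force: [-12.2, 3.3, 4.8]
finger_gap: 0.0004
grasp_force: 6.5
```

```bash
python3 - <<'E'
from h import *
tipat();lever("d");rel([])
E
```

```text
tip dx -0.0936 dy -0.0009 z 0.0748 [-12.2   3.3   4.8]
scene 8 ztop 0.0703 dx of top -0.0905..-0.0846 med -0.0882 -> th 0.272
side 83 ztop 0.0882 dx of top -0.0835..-0.0706 med -0.0777 -> th 0.547
wrist 146 ztop 0.0988 dx of top -0.1080..-0.1057 med -0.1065 -> th -0.168
t 17.55 at [ 0.5768 -0.0193  0.0385] [-179.98   10.88  165.59] F [-13.6   2.8   4.7]
```

Call:
carry_out(series=[{"jaw": 0,"translation": [-0.004,0,0],"delta_rot": [0,0,0]},{"jaw": 0,"translation": [-0.007,0,0],"delta_rot": [0,0,0]},{"jaw": 0,"translation": [-0.007,0,0],"delta_rot": [0,0,0]}])

```text
time_s: 17.85
tool_pos: [0.5773, -0.0194, 0.0381]
ee_rot: [-179.9, 10.5, 165.6]
force: [-31.3, 7.7, 13.6]
finger_gap: 0.0003
grasp_force: 17.2
```

```bash
python3 - <<'E'
from h import *
tipat();rel([tip(-.11,.08,tilt=.2),tip(-.11,.2,tilt=.1),tip(-.11,.33,tilt=0)])
E
```

```text
tip dx -0.0929 dy -0.0009 z 0.0744 [-31.3   7.7  13.6]
t 17.85 at [ 0.5773 -0.0194  0.0381] [-179.94   10.48  165.6 ] F [-31.3   7.7  13.6]
[0.0302, -0.0002, -0.0171] [-0.002, -0.033, 0.0]
[-0.0061, -0.0004, -0.2534] [-0.002, 0.158, 0.0]
[-0.046, -0.0007, -0.51] [-0.002, 0.349, -0.0]
```

The on stop is reached (31 N). Now I back off and rise with the jaw open.

Call:
carry_out(series=[{"jaw": 0,"translation": [0.04,0,-0.02],"delta_rot": [0,0,0]},{"jaw": 0,"translation": [0.02,0,-0.1],"delta_rot": [0,0,0]},{"jaw": 0,"translation": [0,0,-0.2],"delta_rot": [0,0.15,0]},{"jaw": 0.5,"translation": [-0.02,0,-0.3],"delta_rot": [0,0.35,0]},{"jaw": 0.5,"translation": [-0.04,0,-0.4],"delta_rot": [0,0.35,0]},{"jaw": 0.5,"translation": [-0.046,0,-0.51],"delta_rot": [0,0.35,0]},{"jaw": 0.5,"translation": [-0.046,0,-0.51],"delta_rot": [0,0.35,0]},{"jaw": 0.5,"translation": [-0.046,0,-0.51],"delta_rot": [0,0.35,0]},{"jaw": 0.5,"translation": [-0.046,0,-0.51],"delta_rot": [0,0.35,0]},{"jaw": 0.5,"translation": [-0.046,0,-0.51],"delta_rot": [0,0.35,0]}])

```text
time_s: 18.85
tool_pos: [0.5555, -0.0139, 0.2923]
ee_rot: [-180.0, 0.4, 165.6]
force: [-0.7, -0.6, 0.0]
finger_gap: 0.0465
grasp_force: 0.0
```

```bash
python3 - <<'E'
from h import *
tipat();lever("e");angles("e")
rel([tab(1.43,dz=.06),tab(1.43)])
E
```

```text
tip dx -0.1089 dy -0.0010 z 0.3293 [-0.7 -0.6  0. ]
scene 156 ztop 0.0902 dx of top -0.0818..-0.0714 med -0.0768 -> th 0.570
side 118 ztop 0.0881 dx of top -0.0842..-0.0718 med -0.0779 -> th 0.540
wrist 407 ztop 0.0880 dx of top -0.0836..-0.0732 med -0.0788 -> th 0.516
scene cover 228 line 1.438 ray 1.446
scene ptr 41 line 0.851 ray 0.923
side cover 1055 line 1.427 ray 1.434
side ptr 38 line 0.848 ray 0.906
t 19.1 at [ 0.5557 -0.0138  0.2937] [-179.99    0.52  165.59] F [-0.2 -0.5  0.2]
[-0.171, 0.0018, 0.0501] [-0.0, 0.017, -0.0]
[-0.17, 0.0018, 0.1701] [-0.0, 0.017, -0.0]
```

```bash
python3 - <<'E'
from h import *
def an(W,im,n,off=HG):
    W=W-off;u,v,w=W@EX,W@EY,W[...,2];M=masks(im)
    q=M["red"]&(np.hypot(u,w)<.085)&(abs(v-.11)<.02)&(w>0)
    uu,ww,vv=u[q],w[q],v[q];r=np.hypot(uu,ww)
    print(n,q.sum(),"r %.3f..%.3f v %.3f"%(r.min(),r.max(),np.median(vv)),end=" ")
    for lo in(.02,.035,.05,.062):
        k=(r>=lo)&(r<lo+.015)
        if k.sum()>2: print("[%.3f n%d ang %.3f]"%(lo,k.sum(),np.median(np.arctan2(ww[k],-uu[k]))),end=" ")
    print()
z=np.load("w3.npz");an(z["W"],z["im"],"w3")
im,d,W=wrist();an(W,im,"now")
for n in("scene","side"):
    for t in("0","_a","_e"):
        s=np.load(f"{n}{t}.npz");an(cloud(n,s["im"],s["d"]),s["im"],n+t)
E
```

```text
w3 102 r 0.020..0.075 v 0.108 [0.020 n20 ang 0.934] [0.035 n25 ang 0.908] [0.050 n30 ang 0.902] [0.062 n36 ang 0.883] 
now 110 r 0.018..0.076 v 0.108 [0.020 n23 ang 0.932] [0.035 n26 ang 0.903] [0.050 n29 ang 0.899] [0.062 n38 ang 0.885] 
scene0 48 r 0.027..0.076 v 0.107 [0.020 n7 ang 1.018] [0.035 n14 ang 0.933] [0.050 n14 ang 0.936] [0.062 n16 ang 0.919] 
scene_a 43 r 0.028..0.075 v 0.107 [0.020 n6 ang 1.003] [0.035 n15 ang 0.927] [0.050 n12 ang 0.905] [0.062 n11 ang 0.903] 
scene_e 44 r 0.028..0.075 v 0.107 [0.020 n8 ang 0.977] [0.035 n13 ang 0.937] [0.050 n15 ang 0.918] [0.062 n12 ang 0.909] 
side0 46 r 0.007..0.074 v 0.111 [0.020 n9 ang 0.958] [0.035 n12 ang 0.924] [0.050 n11 ang 0.888] [0.062 n9 ang 0.885] 
side_a 52 r 0.010..0.075 v 0.111 [0.020 n9 ang 0.944] [0.035 n13 ang 0.927] [0.050 n14 ang 0.911] [0.062 n12 ang 0.893] 
side_e 53 r 0.010..0.077 v 0.111 [0.020 n11 ang 0.950] [0.035 n12 ang 0.914] [0.050 n13 ang 0.890] [0.062 n12 ang 0.895]
```

Call:
carry_out(series=[{"jaw": 0.5,"translation": [-0.08,0.001,0.05],"delta_rot": [0,0,0]},{"jaw": 0.5,"translation": [-0.17,0.001,0.05],"delta_rot": [0,0,0]},{"jaw": 0.5,"translation": [-0.17,0.001,0.05],"delta_rot": [0,0,0]},{"jaw": 0.5,"translation": [-0.17,0.001,0.11],"delta_rot": [0,0,0]},{"jaw": 0.5,"translation": [-0.17,0.001,0.17],"delta_rot": [0,0,0]},{"jaw": 0.5,"translation": [-0.17,0.001,0.17],"delta_rot": [0,0,0]},{"jaw": 0,"translation": [-0.17,0.001,0.17],"delta_rot": [0,0,0]},{"jaw": 0,"translation": [-0.17,0.001,0.17],"delta_rot": [0,0,0]},{"jaw": 0,"translation": [-0.17,0.001,0.17],"delta_rot": [0,0,0]},{"jaw": 0,"translation": [-0.17,0.001,0.17],"delta_rot": [0,0,0]},{"jaw": 0,"translation": [-0.17,0.001,0.17],"delta_rot": [0,0,0]},{"jaw": 0,"translation": [-0.17,0.001,0.17],"delta_rot": [0,0,0]}])

```text
time_s: 20.35
tool_pos: [0.6394, -0.0353, 0.2118]
ee_rot: [-180.0, 0.7, 165.6]
force: [-0.9, -2.9, 5.7]
finger_gap: 0.0236
grasp_force: 30.0
```

```bash
python3 - <<'E'
from h import *
held()
rel([tab(t) for t in (1.4,1.3,1.2,1.1,1.0,.95,.9,.85,.8,.76,.74)])
E
```

```text
held th 1.432 r 0.1644 dy -0.0008 gap 0.0236 grip 30.0 [-0.9 -2.9  5.7] [-0.56  0.29 -0.05]
t 20.35 at [ 0.6394 -0.0353  0.2118] [-179.98    0.71  165.56] F [-0.9 -2.9  5.7]
[0.0109, 0.0016, 0.0062] [-0.001, 0.024, -0.001]
[0.0426, 0.0016, 0.0129] [-0.001, 0.024, -0.001]
[0.0734, 0.0016, 0.0227] [-0.001, 0.024, -0.001]
[0.1032, 0.0016, 0.0356] [-0.001, 0.024, -0.001]
[0.1314, 0.0016, 0.0514] [-0.001, 0.024, -0.001]
[0.1449, 0.0016, 0.0603] [-0.001, 0.024, -0.001]
[0.158, 0.0016, 0.0699] [-0.001, 0.024, -0.001]
[0.1705, 0.0016, 0.0801] [-0.001, 0.024, -0.001]
[0.1826, 0.0016, 0.0909] [-0.001, 0.024, -0.001]
[0.1918, 0.0016, 0.1] [-0.001, 0.024, -0.001]
[0.1963, 0.0016, 0.1047] [-0.001, 0.024, -0.001]
```

Call:
carry_out(series=[{"jaw": 0,"translation": [0.011,0,0.002],"delta_rot": [0,0,0]},{"jaw": 0,"translation": [0.0425,0,0.01],"delta_rot": [0,0,0]},{"jaw": 0,"translation": [0.0735,0,0.019],"delta_rot": [0,0,0]},{"jaw": 0,"translation": [0.103,0,0.032],"delta_rot": [0,0,0]},{"jaw": 0,"translation": [0.1315,0,0.048],"delta_rot": [0,0,0]},{"jaw": 0,"translation": [0.145,0,0.057],"delta_rot": [0,0,0]},{"jaw": 0,"translation": [0.158,0,0.067],"delta_rot": [0,0,0]},{"jaw": 0,"translation": [0.1705,0,0.077],"delta_rot": [0,0,0]},{"jaw": 0,"translation": [0.1825,0,0.088],"delta_rot": [0,0,0]},{"jaw": 0,"translation": [0.192,0,0.097],"delta_rot": [0,0,0]},{"jaw": 0,"translation": [0.196,0,0.102],"delta_rot": [0,0,0]},{"jaw": 0,"translation": [0.196,0,0.102],"delta_rot": [0,0,0]}])

```text
time_s: 21.55
tool_pos: [0.5447, -0.0107, 0.1599]
ee_rot: [-180.0, 0.7, 165.6]
force: [-6.0, -2.4, 11.6]
finger_gap: 0.0237
grasp_force: 30.0
```

```bash
python3 - <<'E'
from h import *
held();angles("f")
E
```

```text
held th 0.744 r 0.1638 dy -0.0006 gap 0.0237 grip 30.0 [-6.  -2.4 11.6] [-0.38  0.86 -0.08]
scene cover 1228 line 0.760 ray 0.834
scene ptr few 0
side cover 38 line 0.768 ray 0.795
side ptr 30 line 0.857 ray 0.888
```

Call:
carry_out(series=[{"jaw": 0.6,"translation": [0,0,0],"delta_rot": [0,0,0]},{"jaw": 0.6,"translation": [0,0,0],"delta_rot": [0,0,0]},{"jaw": 0.6,"translation": [0,0,0],"delta_rot": [0,0,0]},{"jaw": 0.6,"translation": [0.03,0,-0.05],"delta_rot": [0,0,0]},{"jaw": 0.6,"translation": [0.06,0,-0.12],"delta_rot": [0,0,0]},{"jaw": 0.6,"translation": [0.06,0,-0.22],"delta_rot": [0,0,0]},{"jaw": 0.6,"translation": [0.06,0,-0.26],"delta_rot": [0,0,0]},{"jaw": 0.6,"translation": [0.06,0,-0.26],"delta_rot": [0,0,0]},{"jaw": 0.6,"translation": [0.06,0,-0.26],"delta_rot": [0,0,0]}])

```text
time_s: 22.55
tool_pos: [0.5142, -0.0026, 0.287]
ee_rot: [-180.0, 0.5, 165.6]
force: [-0.2, 0.1, -0.5]
finger_gap: 0.0564
grasp_force: 0.0
```

```bash
cat >> h.py <<'E'
def coverang(im,W,n):
    """cover angle from wrist/any cloud: plane through yellow points, only the large face"""
    W=W-HG;u,v,w=W@EX,W@EY,W[...,2];r=np.hypot(u,w)
    q=masks(im)["yellow"]&(r<.132)&(r>.03)&(abs(v)<.075)
    if q.sum()<30: print(n,"few");return
    P=np.c_[u[q],w[q]];
    for _ in range(4):
        c=P.mean(0);_,_,V=np.linalg.svd(P-c,full_matrices=False);e=(P-c)@V[1];P=P[abs(e)<max(.002,1.5*e.std())]
    d=V[0]*np.sign(V[0][1]);print(n,"plane",len(P),"th %.3f off %.4f"%(np.arctan2(d[1],-d[0]),c@np.array([d[1],-d[0]])))
def allang(tag):
    angles(tag)
    for n in("scene","side"):
        s=np.load(f"{n}_{tag}.npz");coverang(s["im"],cloud(n,s["im"],s["d"]),n)
    im,d,W=wrist();coverang(im,W,"wrist")
E
python3 - <<'E'
from h import *
rel([]);allang("g")
E
```

```text
t 22.55 at [ 0.5142 -0.0026  0.287 ] [-179.99    0.53  165.59] F [-0.2  0.1 -0.5]
scene cover 1034 line 0.957 ray 1.027
scene ptr few 2
side cover 66 line 0.978 ray 0.971
side ptr 33 line 0.857 ray 0.891
scene plane 728 th 0.965 off 0.0053
side plane 28 th 0.989 off -0.0015
wrist plane 1205 th 0.969 off 0.0016
```

```bash
python3 - <<'E'
from h import *
rel([tab(.967,dz=.05),tab(.967)])
print("fold, relative to grip at .967");R=[tab(t)[0]-tab(.967)[0] for t in(.93,.88,.83,.78,.73,.69,.66,.65)]
for v in R: print(np.round([-(v@EX)/.5,-v[2]/.5],4))
E
```

```text
t 22.7 at [ 0.514  -0.0026  0.2863] [-179.98    0.43  165.59] F [ 0.3  0.8 -0.1]
[-0.1187, 0.0009, 0.1089] [-0.001, 0.014, -0.0]
[-0.118, 0.001, 0.2089] [-0.001, 0.014, -0.0]
fold, relative to grip at .967
[0.0097 0.007 ]
[0.0225 0.017 ]
[0.0347 0.0276]
[0.0463 0.0388]
[0.0574 0.0506]
[0.0659 0.0605]
[0.0719 0.0681]
[0.0739 0.0706]
```

Call:
carry_out(series=[{"jaw": 0.5,"translation": [-0.06,0.001,0.05],"delta_rot": [0,0,0]},{"jaw": 0.5,"translation": [-0.118,0.001,0.109],"delta_rot": [0,0,0]},{"jaw": 0.5,"translation": [-0.118,0.001,0.16],"delta_rot": [0,0,0]},{"jaw": 0.5,"translation": [-0.118,0.001,0.209],"delta_rot": [0,0,0]},{"jaw": 0.5,"translation": [-0.118,0.001,0.209],"delta_rot": [0,0,0]},{"jaw": 0,"translation": [-0.118,0.001,0.209],"delta_rot": [0,0,0]},{"jaw": 0,"translation": [-0.118,0.001,0.209],"delta_rot": [0,0,0]},{"jaw": 0,"translation": [-0.118,0.001,0.209],"delta_rot": [0,0,0]},{"jaw": 0,"translation": [-0.118,0.001,0.209],"delta_rot": [0,0,0]},{"jaw": 0,"translation": [-0.118,0.001,0.209],"delta_rot": [0,0,0]},{"jaw": 0,"translation": [-0.118,0.001,0.209],"delta_rot": [0,0,0]},{"jaw": 0,"translation": [-0.108,0.001,0.216],"delta_rot": [0,0,0]},{"jaw": 0,"translation": [-0.0955,0.001,0.226],"delta_rot": [0,0,0]},{"jaw": 0,"translation": [-0.083,0.001,0.2365],"delta_rot": [0,0,0]},{"jaw": 0,"translation": [-0.0715,0.001,0.248],"delta_rot": [0,0,0]},{"jaw": 0,"translation": [-0.0605,0.001,0.2595],"delta_rot": [0,0,0]},{"jaw": 0,"translation": [-0.052,0.001,0.2695],"delta_rot": [0,0,0]},{"jaw": 0,"translation": [-0.046,0.001,0.277],"delta_rot": [0,0,0]},{"jaw": 0,"translation": [-0.044,0.001,0.2795],"delta_rot": [0,0,0]},{"jaw": 0,"translation": [-0.044,0.001,0.2795],"delta_rot": [0,0,0]}])

```text
time_s: 24.7
tool_pos: [0.5374, -0.0085, 0.1498]
ee_rot: [-180.0, 0.7, 165.6]
force: [-4.6, -3.5, 7.9]
finger_gap: 0.0237
grasp_force: 30.0
```

```bash
python3 - <<'E'
from h import *
held();allang("h")
E
```

```text
held th 0.666 r 0.1630 dy -0.0003 gap 0.0237 grip 30.0 [-4.6 -3.5  7.9] [-0.84  0.46 -0.12]
scene cover 1502 line 0.660 ray 0.724
scene ptr 18 line 0.751 ray 0.967
side cover 319 line 0.659 ray 0.695
side ptr 29 line 0.837 ray 0.896
scene plane 1132 th 0.653 off 0.0052
side plane 253 th 0.658 off 0.0026
wrist plane 734 th 0.712 off -0.0047
```

Call:
carry_out(series=[{"jaw": 0.6,"translation": [0,0,0],"delta_rot": [0,0,0]},{"jaw": 0.6,"translation": [0,0,0],"delta_rot": [0,0,0]},{"jaw": 0.6,"translation": [0,0,0],"delta_rot": [0,0,0]},{"jaw": 0.6,"translation": [0.03,0,-0.05],"delta_rot": [0,0,0]},{"jaw": 0.6,"translation": [0.06,0,-0.12],"delta_rot": [0,0,0]},{"jaw": 0.6,"translation": [0.06,0,-0.22],"delta_rot": [0,0,0]},{"jaw": 0.6,"translation": [0.06,0,-0.28],"delta_rot": [0,0,0]},{"jaw": 0.6,"translation": [0.06,0,-0.28],"delta_rot": [0,0,0]},{"jaw": 0.6,"translation": [0.06,0,-0.28],"delta_rot": [0,0,0]}])

```text
time_s: 25.75
tool_pos: [0.5067, -0.0001, 0.2877]
ee_rot: [180.0, 0.6, 165.6]
force: [-0.0, 0.4, -0.9]
finger_gap: 0.0562
grasp_force: 0.0
```

```bash
python3 - <<'E'
from h import *
rel([]);allang("i")
im,d,W=wrist("w6");np.savez("w6.npz",im=im,W=W)
s=np.load("side_i.npz")["im"][100:200,250:400,::-1];cv2.imwrite("pics/sidei.png",cv2.resize(s,None,fx=5,fy=5,interpolation=cv2.INTER_CUBIC))
E
```

```text
t 25.75 at [ 5.067e-01 -1.000e-04  2.877e-01] [179.99   0.57 165.6 ] F [-0.   0.4 -0.9]
scene cover 1541 line 0.835 ray 0.904
scene ptr 41 line 0.838 ray 0.922
side cover 38 line 1.311 ray 0.853
side ptr 30 line 0.847 ray 0.890
scene plane 1140 th 0.841 off 0.0053
side few
wrist plane 2689 th 0.844 off 0.0016
```

View pics/sidei.png

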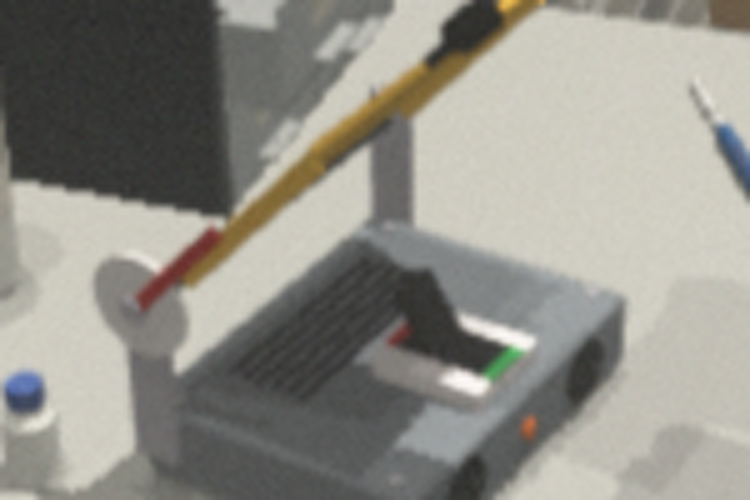

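The side view shows the red pointer (140,300)–(215,232) parallel to the cover's flange. The lever leans to the red mark, towards the hinge. One last check on the same wrist image, then I hand in.

```bash
python3 - <<'E'
from h import *
z=np.load("w6.npz");im=z["im"];coverang(im,z["W"],"wrist cover")
W=z["W"]-HG;u,v,w=W@EX,W@EY,W[...,2];r=np.hypot(u,w);q=masks(im)["red"]&(r<.085)&(r>.02)&(abs(v-.11)<.02)&(w>0)
print("ptr",q.sum(),end=" ")
if q.sum()>20:
    c=np.linalg.lstsq(np.c_[np.ones(q.sum()),1/r[q]],np.arctan2(w[q],-u[q]),rcond=None)[0];print("angle %.3f off %.4f"%tuple(c))
lever("z");o=get_obs();print(o["time_s"],np.round(o["force"],1))
E
```

```text
wrist cover plane 2677 th 0.845 off 0.0016
ptr 0 scene 165 ztop 0.0896 dx of top -0.0817..-0.0693 med -0.0758 -> th 0.601
side 121 ztop 0.0883 dx of top -0.0832..-0.0719 med -0.0785 -> th 0.524
wrist 442 ztop 0.0878 dx of top -0.0843..-0.0719 med -0.0789 -> th 0.512
26.1 [ 0.2  0.4 -0.3]
```

```bash
python3 -c "
from workcell import *
print(sign_off())"
```

```text
the job is handed in; nothing more can be done
None
```

I handed the job in at about 26 s without seeing a verdict: the lever went fully off and then fully on (about +0.55 rad), and the released cover stands at 0.845 rad against a pointer I measured at 0.84–0.875 rad.

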